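# Load and clamp the template plates in the trimming jig

## Task

Load the trimming jig: fit the hand knob from its tray on the jig's square spindle and wind the keeper bar fully up, then slide every template plate that lies on the bench, back end first, under the bar in a bay of its own until its hole drops over the bay's pin and it lies flat. After that wind the bar fully down to its stop again with the knob (which may be taken off meanwhile), and put the knob back upright in its tray. Leave the other things on the bench where they are.

Things in the scene. Friction and masses are not known exactly. Their poses are not given: they have to be found in the camera images.
- jig: Fixed trimming jig: grey metal base 124 (x) x 246 (y) x 22 mm; its top is the floor of three bays, centres at y = -40, 14, 68 mm, each 50 mm wide between walls 4 mm thick, 8 mm above that floor, x = -52 to 18 mm. Origin on the bench under the row of pins (x = 0); z up; x from the bays' open front to the keeper bar at the back (away from the robot within 0.2 rad). Round post at x = 40, y = 109, 64 mm above bench.
- bar_mid (a point): Middle of the underside of the keeper bar, a level steel bar across all bays at x = 30 to 50 mm of the jig (y = -112 to 124), 10 mm high. Its underside is 20 mm above the bay floor when the spindle is at 0, 17 mm at 0.3 rad and 7 mm at the stop. Axes as the jig's.
- pin0 (a point): Foot of the dowel pin of bay 0 (bay at y = -40 mm of the jig), on the bay floor, 22 mm above the bench. The pin is 10 mm thick, 5 mm high, with a rounded top. Axes as the jig's.
- pin1 (a point): Foot of the dowel pin of bay 1 (bay at y = 14 mm of the jig), on the bay floor, 22 mm above the bench. The pin is 10 mm thick, 5 mm high, with a rounded top. Axes as the jig's.
- pin2 (a point): Foot of the dowel pin of bay 2 (bay at y = 68 mm of the jig), on the bay floor, 22 mm above the bench. The pin is 10 mm thick, 5 mm high, with a rounded top. Axes as the jig's.
- plate0: Loose steel template plate 95 x 46 x 6 mm, 140 g, one of up to three alike (None if absent); fits any bay. Origin: underside, centre of its 13 mm through hole; z up; back end (goes under the bar) at x = +45 mm, front end at x = -50. Grip tab across it at x = -28: 12 mm thick in x, 30 wide in y, up to z = 43 mm. Seated: flat on the bay floor, origin at a pin's foot, x along the jig's x.
- plate1: Loose steel template plate 95 x 46 x 6 mm, 140 g, one of up to three alike (None if absent); fits any bay. Origin: underside, centre of its 13 mm through hole; z up; back end (goes under the bar) at x = +45 mm, front end at x = -50. Grip tab across it at x = -28: 12 mm thick in x, 30 wide in y, up to z = 43 mm. Seated: flat on the bay floor, origin at a pin's foot, x along the jig's x.
- plate2: Loose steel template plate 95 x 46 x 6 mm, 140 g, one of up to three alike (None if absent); fits any bay. Origin: underside, centre of its 13 mm through hole; z up; back end (goes under the bar) at x = +45 mm, front end at x = -50. Grip tab across it at x = -28: 12 mm thick in x, 30 wide in y, up to z = 43 mm. Seated: flat on the bay floor, origin at a pin's foot, x along the jig's x.
- tray: Fixed open wooden tray 68 (x) x 80 (y) x 20 mm, the knob's home; walls 4 mm thick, its inner floor 10 mm above the bench. Origin: centre of its underside, z up. It stands in one row with the plates, behind the cutting board (28 mm high, back edge at world x = 591 mm); a fixed wooden strip 14 mm deep, 8 mm high runs along behind the row (x = 685 to 699 mm).
- knob: Loose hand knob, 85 to 170 g, starts upright in its tray. Origin: centre of underside, z up. Square steel boss 34 x 34 x 18 mm with a square socket 16 x 16 mm, 18 mm deep, open below, sides along the knob's x and y; above it a black disc 60 mm across, z = 18 to 26; on top an upright grip fin 48 mm long in x, 12 mm thick in y, z = 26 to 66 mm.
- spindle_top (a point): Centre of the top of the upright square spindle (at x = 40, y = -92 mm of the jig), 72 mm above the bench. Square 14 x 14 mm, 16 mm high, sides along this point's x and y, which turn with it; the top 4 mm is 11 mm wide. It stands on a round collar 34 mm across; the knob fully down rests on it, origin 16 mm below this point. Fits in four positions a quarter turn apart, play 0.15 rad.
- spindle (a joint): Turn of the square spindle in rad, 0 (bar fully up) to 1.25 (bar down, the stop), growing clockwise as seen from above. Starts at 1.0 to 1.2 and stays where it is left (friction 0.08 N m). Carries the bar down 10.4 mm per rad. With the knob on, its fin reaches 122 mm above the bench and is in the way of a wide hand at the nearest bay.
- bar (a joint): How far the keeper bar has come down, in m: 0 at the top, 0.013 at its lowest, when its underside is 1 mm above a seated plate.
- paste_cup: Bystander: the white paste cup on the cutting board; leave it alone. Origin under its centre.
- pencil: Bystander: a red pencil; leave it alone. Origin under its centre.
- lighter: Bystander: a small flat lighter; leave it alone. Origin under its centre.
- wood_block: Bystander: a small dark wood block, 37x50x18 mm; leave it alone. Origin under its centre.
- glue_brush: Bystander: a glue brush with a wooden handle; leave it alone. Origin under its centre.
- chaveta: Bystander: a rounded knife on the cutting board; leave it alone. Origin under its centre.

How it is judged (in metres and radians):
On the way, in this order (a step that is already met when the one before it is completed fails the run):
1. the knob sits fully down on the spindle and the bar is wound up (distance between knob and spindle_top below 0.0185 m and horizontal distance between knob and spindle_top below 0.003 m and angle between knob's own z axis and vertical below 0.06 rad and value of joint spindle below 0.15 rad), for 0.2 s.
2. every template plate present is seated over a pin of its own, with the bar still raised ((distance between plate0 and pin0 below 0.003 m or distance between plate0 and pin1 below 0.003 m or distance between plate0 and pin2 below 0.003 m) and angle between each of plate0, plate1, plate2's own z axis and vertical below 0.05 rad and angle between the x axis of each of plate0, plate1, plate2 and the x axis of jig, either way round below 0.12 rad and (distance between plate1 and pin0 below 0.003 m or distance between plate1 and pin1 below 0.003 m or distance between plate1 and pin2 below 0.003 m) and (distance between plate2 and pin0 below 0.003 m or distance between plate2 and pin1 below 0.003 m or distance between plate2 and pin2 below 0.003 m) and value of joint spindle below 0.6 rad), for 0.2 s.
3. the bar is wound down to its stop, the knob fully down on the spindle ((distance between plate0 and pin0 below 0.003 m or distance between plate0 and pin1 below 0.003 m or distance between plate0 and pin2 below 0.003 m) and angle between each of plate0, plate1, plate2's own z axis and vertical below 0.05 rad and angle between the x axis of each of plate0, plate1, plate2 and the x axis of jig, either way round below 0.12 rad and (distance between plate1 and pin0 below 0.003 m or distance between plate1 and pin1 below 0.003 m or distance between plate1 and pin2 below 0.003 m) and (distance between plate2 and pin0 below 0.003 m or distance between plate2 and pin1 below 0.003 m or distance between plate2 and pin2 below 0.003 m) and distance between knob and spindle_top below 0.0185 m and horizontal distance between knob and spindle_top below 0.003 m and angle between knob's own z axis and vertical below 0.06 rad and value of joint spindle above 1.17 rad and value of joint bar above 0.0115 m), for 0.2 s.
At the end, for the whole second after the job is handed in: Every plate present: hole within 3 mm of a pin's foot, level to 0.05 rad, along the jig's x to 0.12 rad. Spindle past 1.17 rad, bar 11.5 mm or more down. Knob upright (0.06 rad) on the tray's floor (underside less than 14 mm above the bench, within 35 mm of the tray's centre), at rest ((distance between plate0 and pin0 below 0.003 m or distance between plate0 and pin1 below 0.003 m or distance between plate0 and pin2 below 0.003 m) and angle between each of plate0, plate1, plate2's own z axis and vertical below 0.05 rad and angle between the x axis of each of plate0, plate1, plate2 and the x axis of jig, either way round below 0.12 rad and (distance between plate1 and pin0 below 0.003 m or distance between plate1 and pin1 below 0.003 m or distance between plate1 and pin2 below 0.003 m) and (distance between plate2 and pin0 below 0.003 m or distance between plate2 and pin1 below 0.003 m or distance between plate2 and pin2 below 0.003 m) and value of joint spindle above 1.17 rad and value of joint bar above 0.0115 m and horizontal distance between knob and tray below 0.035 m and z of knob in the frame of tray below 0.014 m and angle between knob's own z axis and vertical below 0.06 rad and linear speed of knob below 0.02 m/s); the robot touches nothing.
It fails at once if a bystander is shifted by more than 5 cm (distance of any of paste_cup, pencil, lighter, wood_block, glue_brush, chaveta from where it was at the start of the episode above 0.05 m).
Of plate0, plate1, plate2 only 2 to 3 are there at a start; the rules pass over those that are not, and their reading is None.
At some moment in a run one of plate0, plate1, plate2 may be knocked a few centimetres aside while the robot is not near it.
Once in a run the grip may slacken for a moment while it holds something.
It also fails if it takes over 210 s, if anything falls off the work surface, if the arm or the gripper's body presses on something with over 40 N, if the wrist force passes 120 N, or if a joint passes its speed limit or range.

## Robot

A 6-joint arm with a two-finger parallel gripper is mounted at the origin on a cart in front of the work surface, level with it; the furniture and walls round the work are solid. World frame = base frame: x ahead of the robot, y to its left, z up, the work surface at z = 0. Lengths are in m, angles in degrees, forces in N, time in s.
With the tool pointing down it reaches from about 0.4 to 0.825 m from the base axis. Payload 7 kg.
Tool frame: the origin (TCP) lies at the very end of the fingers, on their centre line; the grasp point (between the pads) lies 19 mm behind it; z points along the fingers, x is the direction in which the jaws open and shut, and the axes are right-handed (so a half turn about z gives the same grasp; the last joint's range is limited). The gripper opens to 88 mm and grips with 3 to 60 N. Pads are 19 mm wide; open, the fingers measure 130 mm over their backs; the gripper's body (78 mm by 193 mm) begins 47 mm behind the grasp point.
Start: joints at [84.116, 20.546, 0.682, 0, -70.136, -16.507], TCP at [0.257, 0.624, 0.196] pointing down, gripper open.
Joint ranges: [-176.03, 176.03], [-82.01, 121.73], [-58.28, 71.71], [-173.87, 95.51], [-174.79, -0.11], [-173.66, 173.66]. Speed limits (degrees/s): [136.94, 136.94, 172.46, 180, 180, 180].

## Interface

Orientations are given as [roll, pitch, yaw] about the fixed x, y, z axes, in that order (R = Rz(yaw) Ry(pitch) Rx(roll)).
In Python, from plant import get_state, optics, order, finder gives the robot as it stands.
- The arm moves only by the shell command python3 -m crank 'ROWS' [FORCE]. ROWS is JSON, a list of rows, each an object of numbers: "dx", "dy", "dz": the shift along the tool's x, y, z in mm; "wx", "wy", "wz": the turn, a rotation vector about the tool's x, y, z in degrees; "hand": the opening in per cent of the stroke, from 0 (shut) to 100 (fully open). A call has 1 to 10 rows; each row shifts and turns the commanded pose from where the row before left it, along the tool's axes as they then stand; what a row does not reach is not made up. A row lasts 1/8 s, in which the tool goes at most 62.5 mm and 10.7 degrees, less where a joint would pass 70% of its speed; a pose out of reach is approached as far as the arm can. A call is refused whole if a number of a shift passes 62.5 or a number of a turn 10.7, either way. A call with a gripper value outside its range is refused whole. The fingers move at their own pace and stop on an object; FORCE is the grip in N (left out, the last holds). Time passes only in rows, so rows that do not move let the fingers close. It gives the time, the measured TCP pose, the force and the opening at its end, in the units of the state.
- get_state(): the state, without advancing time (a new reading comes with each control period).
- optics.capture(name): name is "scene" or "top" or "wrist"; returns the picture (420x560x3 uint8, blue, green, red); there is no depth.
- optics.calibration(name): a dict with "intrinsics" (3x3 intrinsics, pixels), "R" (3x3) and "t" (3): a world point X has camera coordinates R X + t; the wrist camera has in their place "T_tool_cam" (4x4, takes a point from camera to tool coordinates, whose origin is the TCP and whose axes are the tool frame's). Camera axes: x right, y down, z forward; pixel columns grow to the right and rows downward; lengths in m; the calibration is good to about 2 mm. A picture is of the moment at which its call begins: read the wrist's pose just before it. calibration takes no time and is no camera call.
- order.close_job(): hands the job in, once; it reports no verdict.
Trained networks look in the newest picture that a camera, given by its name, has taken for a name from the list of things; names that differ only in an ending like _2 or _b are one class to them, and where a whole thing is asked for, a point or a joint stands for the part that bears it (a point fixed in the world has none). Each returns a list of dicts, best first, with "conf" (0 to 1); they miss things now and then, are a little off and sometimes report something else, mostly with a low value. They report only what shows in the picture. A call takes as long as a camera call.
- finder.masks_of(thing, camera): "mask" (420x560 bool, what is visible of it) and "rect" ([centre column, centre row, width, height] in pixels, round what is visible of it).
- finder.place_of(thing, camera): "centre" ([column, row] in pixels: a listed point, or the origin of a listed thing).
The state is a dict: "time_s": time; "joints": joint angles; "qd": joint speeds; "joint_torque": joint torques, N m; "tcp_pos": TCP position; "eef_rot": TCP orientation; "contact_force": force on the tool from outside, world axes, zero at the start; "moment": the same for the moment, N m; "gripper_width": finger opening in m.
Only numpy, scipy, OpenCV 4.12 (cv2) and the standard library are available. Lean on these libraries where they do the work, as an engineer would, in place of code of your own. Each camera call takes 0.05 s, during which the arm holds its last target.

## Working session

There is one attempt and no reset: what is moved stays moved. The work goes in short steps, Python scripts to look and compute and a shell command to move; the robot and the scene stay as the last step left them, time stands still between calls to the robot, and variables do not carry over. Pictures are saved under pics/ and viewed, and the job is handed in when it is done.

```bash
mkdir -p pics; ls
python3 - <<'E'
from plant import get_state, optics, order, finder
import cv2
print(get_state())
for n in ("scene","top","wrist"):
    im=optics.capture(n); cv2.imwrite(f"pics/a_{n}.png",im)
    print(n,{k:v.round(4).tolist() if hasattr(v,'round') else v for k,v in optics.calibration(n).items()})
E
```

```text
pics
{'time_s': 0.0, 'joints': array([ 8.41146156e+01,  2.05926342e+01,  6.32057939e-01, -1.95494088e-02,
       -7.01354073e+01, -1.65085091e+01]), 'qd': array([-0.06398844,  0.02343535, -0.04000889,  0.04756242, -0.10144352,
        0.04358784]), 'joint_torque': array([ 1.28761814e-03, -5.82714915e+01,  2.93049502e+01,  6.99714258e+00,
        6.76459749e-03, -1.57782697e-04]), 'tcp_pos': array([0.25696397, 0.62357656, 0.19459796]), 'eef_rot': array([-1.79990343e+02, -9.72493055e-02, -1.12400560e+02]), 'contact_force': array([-0.25950416,  0.09864729,  0.72068573]), 'moment': array([-0.00956152, -0.01410444,  0.02277196]), 'gripper_width': 0.08782100112327806}
scene {'intrinsics': [[428.6226, 0.0, 281.5989], [0.0, 428.6226, 202.8367], [0.0, 0.0, 1.0]], 'R': [[-0.7322, -0.681, 0.0146], [-0.3737, 0.3838, -0.8444], [0.5694, -0.6237, -0.5355]], 't': [0.425, 0.2157, 1.3236]}
top {'intrinsics': [[442.9983, 0.0, 275.1036], [0.0, 442.9983, 212.1144], [0.0, 0.0, 1.0]], 'R': [[-0.0129, -0.9999, 0.0086], [-0.99, 0.0116, -0.1407], [0.1406, -0.0103, -0.99]], 't': [0.099, 0.4754, 1.1556]}
wrist {'intrinsics': [[377.0411, 0.0, 280.2251], [0.0, 377.0411, 203.1554], [0.0, 0.0, 1.0]], 'T_tool_cam': [[1.0, 0.0015, 0.0006, -0.0], [-0.0017, 0.9667, 0.2561, -0.0686], [-0.0002, -0.2561, 0.9667, -0.1894], [0.0, 0.0, 0.0, 1.0]]}
```

View pics/a_top.png

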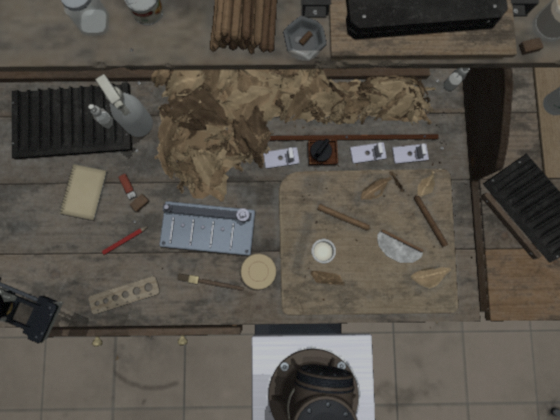

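View pics/a_scene.png

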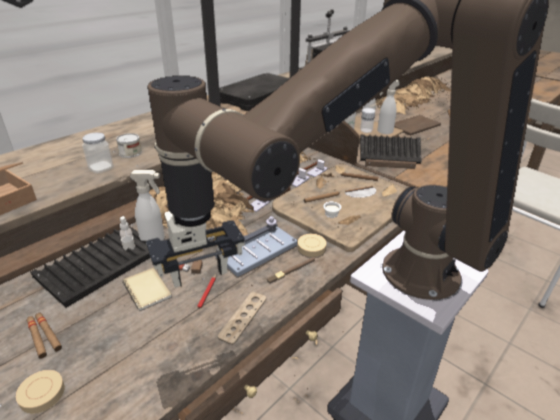

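View pics/a_wrist.png

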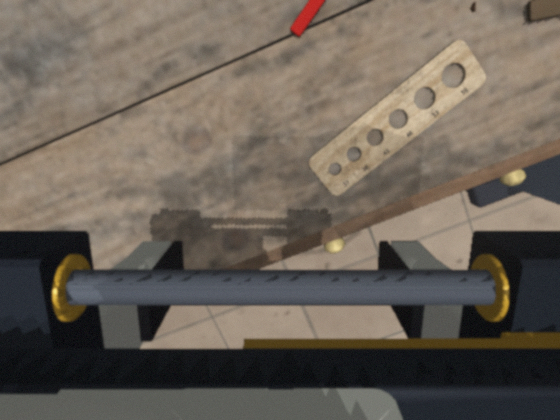

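```bash
cat > h.py <<'E'
from plant import get_state, optics, order, finder
import numpy as np, cv2
from scipy.spatial.transform import Rotation as Ro
def Twrist(s=None):
    s=s or get_state(); T=np.eye(4)
    T[:3,:3]=Ro.from_euler('xyz',s['eef_rot'],degrees=True).as_matrix(); T[:3,3]=s['tcp_pos']; return T
def cam(n,s=None):
    c=optics.calibration(n); K=np.array(c['intrinsics'])
    if n=='wrist':
        W=Twrist(s)@np.array(c['T_tool_cam']); return K,W[:3,:3],W[:3,3]
    R=np.array(c['R']);t=np.array(c['t']); return K,R.T,-R.T@t
def ray(n,px,z,s=None):
    K,R,o=cam(n,s); d=R@np.linalg.inv(K)@np.array([px[0],px[1],1.]); return o+d*(z-o[2])/d[2]
def proj(n,X,s=None):
    K,R,o=cam(n,s); p=K@(R.T@(np.asarray(X)-o)); return p[:2]/p[2]
def snap(n,name,up=1,crop=None):
    s=get_state(); im=optics.capture(n)
    o=im
    if crop: o=o[crop[1]:crop[3],crop[0]:crop[2]]
    if up!=1: o=cv2.resize(o,None,fx=up,fy=up,interpolation=cv2.INTER_CUBIC)
    cv2.imwrite(f'pics/{name}.png',o); return s,im
def togo(xyz,yaw,s=None):
    """tool-frame shift (mm) and turn (deg) from present pose to pointing down at xyz with yaw"""
    s=s or get_state(); T=Twrist(s); d=T[:3,:3].T@(np.array(xyz)-T[:3,3])*1e3
    R2=Ro.from_euler('xyz',[180,0,yaw],degrees=True).as_matrix()
    w=Ro.from_matrix(T[:3,:3].T@R2).as_rotvec(degrees=True)
    print('TOGO d',d.round(1),'w',w.round(2)); return d,w
E
python3 - <<'E'
from h import *
s,im=snap('top','b_top',2,(140,120,440,300))
for n,z in [('jig',0),('bar_mid',.03),('pin0',.022),('pin1',.022),('pin2',.022),('plate0',0),('tray',0),('knob',.01),('spindle_top',.072)]:
    for d in finder.place_of(n,'top')[:4]:
        print(n,round(d['conf'],2),np.round(d['centre'],1),ray('top',d['centre'],z).round(4))
for d in finder.masks_of('jig','top')[:2]:
    m=d['mask'].astype(np.uint8); c=max(cv2.findContours(m,0,2)[0],key=cv2.contourArea); print(d['conf'],d['rect'],cv2.minAreaRect(c))
print(get_state()['time_s'])
E
```

```text
jig 0.59 [209.8 227.5] [0.4407 0.2724 0.    ]
bar_mid 0.74 [206.  211.1] [0.4819 0.2788 0.03  ]
pin0 0.96 [223.6 230. ] [0.4312 0.2323 0.022 ]
pin0 0.68 [186.8 223.2] [0.4508 0.3314 0.022 ]
pin0 0.6 [201.6 227.1] [0.4397 0.2914 0.022 ]
pin1 0.96 [223.6 230. ] [0.4312 0.2323 0.022 ]
pin1 0.68 [186.8 223.2] [0.4508 0.3314 0.022 ]
pin1 0.6 [201.6 227.1] [0.4397 0.2914 0.022 ]
pin2 0.96 [223.6 230. ] [0.4312 0.2323 0.022 ]
pin2 0.68 [186.8 223.2] [0.4508 0.3314 0.022 ]
pin2 0.6 [201.6 227.1] [0.4397 0.2914 0.022 ]
plate0 0.74 [370.4 152.6] [ 0.6475 -0.1779  0.    ]
plate0 0.66 [406.7 153.8] [ 0.6429 -0.2803  0.    ]
plate0 0.57 [279.7 160.2] [0.6282 0.078  0.    ]
plate0 0.52 [243.5 212.4] [0.4815 0.18   0.    ]
tray 0.94 [319.7 152.9] [ 0.6481 -0.0349  0.    ]
tray 0.68 [222.3 229.8] [0.434  0.2382 0.    ]
tray 0.24 [369.6 151.5] [ 0.6507 -0.1758  0.    ]
knob 0.79 [319.8 156.1] [ 0.6362 -0.0338  0.01  ]
spindle_top 0.54 [241.5 213.9] [0.4674 0.1807 0.072 ]
0.67 [209.7, 227.1, 92.2, 53.8] ((207.21287536621094, 228.3712921142578), (92.04093933105469, 46.269229888916016), 5.710593223571777)
0.23 [211.4, 281.9, 66.8, 16.9] ((210.38623046875, 282.597412109375), (66.47157287597656, 7.297371864318848), 10.784297943115234)
0.7
```

View pics/b_top.png

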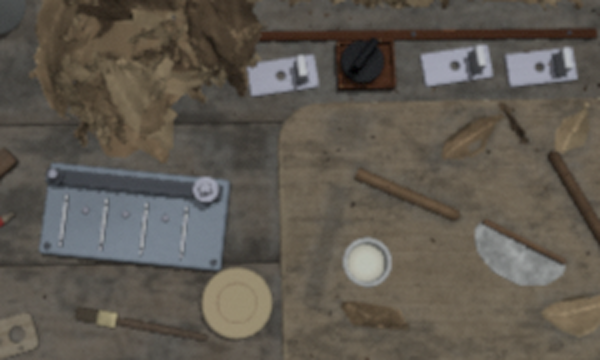

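```bash
python3 -m crank '[{"dx":39,"dy":-46,"dz":-9},{"dx":39,"dy":-46,"dz":-9},{"dx":39,"dy":-46,"dz":-9},{"dx":39,"dy":-46,"dz":-9},{"dx":39,"dy":-46,"dz":-9},{"dx":39,"dy":-46,"dz":-9},{"dx":0}]'
python3 - <<'E'
from h import *
s,im=snap('wrist','c_wrist')
for n,z in [('jig',0),('bar_mid',.03),('pin0',.022),('spindle_top',.072)]:
    for d in finder.place_of(n,'wrist')[:4]:
        print(n,round(d['conf'],2),np.round(d['centre'],1),ray('wrist',d['centre'],z,s).round(4))
E
```

```text
validation failed for argument at $[0]...
```

View pics/c_wrist.png

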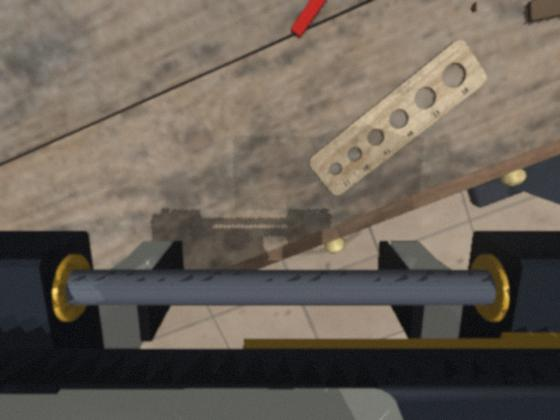

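```bash
python3 -m crank '[{"dx":39,"dy":-46,"dz":-9,"wx":0,"wy":0,"wz":0,"hand":100}]'; python3 -m crank --help
```

```text
time_s: 1.08
tcp_pos: [0.2838, 0.5715, 0.2026]
eef_rot: [-180.0, -0.1, -112.2]
contact_force: [1.7, 0.0, -0.5]
gripper_width: 0.0874invalid input: not JSON, or not a number
```

```bash
python3 -m crank '[{"dx":39,"dy":-46,"dz":-9,"wx":0,"wy":0,"wz":0,"hand":100},{"dx":39,"dy":-46,"dz":-9,"wx":0,"wy":0,"wz":0,"hand":100},{"dx":39,"dy":-46,"dz":-9,"wx":0,"wy":0,"wz":0,"hand":100},{"dx":39,"dy":-46,"dz":-9,"wx":0,"wy":0,"wz":0,"hand":100},{"dx":39,"dy":-46,"dz":-9,"wx":0,"wy":0,"wz":0,"hand":100},{"dx":0,"dy":0,"dz":0,"wx":0,"wy":0,"wz":0,"hand":100},{"dx":0,"dy":0,"dz":0,"wx":0,"wy":0,"wz":0,"hand":100}]'
python3 - <<'E'
from h import *
s,im=snap('wrist','c_wrist')
for n,z in [('jig',0),('bar_mid',.03),('pin0',.022),('spindle_top',.072)]:
    for d in finder.place_of(n,'wrist')[:4]:
        print(n,round(d['conf'],2),np.round(d['centre'],1),ray('wrist',d['centre'],z,s).round(4))
E
```

```text
time_s: 1.95
tcp_pos: [0.4233, 0.3025, 0.2497]
eef_rot: [180.0, 0.0, -112.5]
contact_force: [0.4, -0.6, -0.7]
gripper_width: 0.0879
jig 0.96 [298.1 145.3] [0.4354 0.2751 0.    ]
jig 0.41 [ 76.3 124.3] [0.5539 0.5006 0.    ]
bar_mid 0.95 [289.9 108.7] [0.4778 0.2691 0.03  ]
pin0 0.91 [286.9 149. ] [0.4389 0.2881 0.022 ]
pin0 0.81 [241.8 163.9] [0.4427 0.3408 0.022 ]
pin0 0.7 [332.7 136.6] [0.4324 0.2367 0.022 ]
spindle_top 0.98 [384.4  79. ] [0.4701 0.1788 0.072 ]
spindle_top 0.34 [291.3 107.1] [0.4795 0.268  0.072 ]
```

View pics/c_wrist.png

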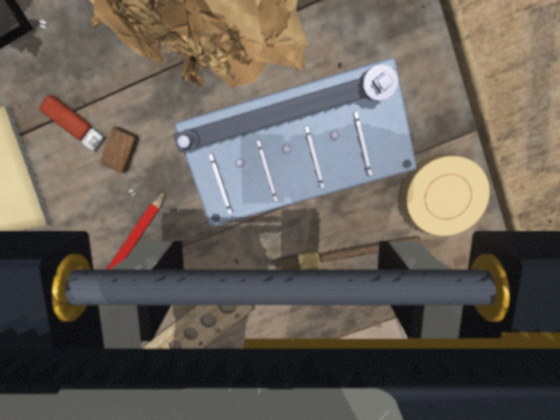

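Run:
```python
from h import *
im=cv2.imread('pics/c_wrist.png')
cv2.imwrite('pics/c1.png',cv2.resize(im[50:220,170:420],None,fx=3.2,fy=3.2,interpolation=cv2.INTER_CUBIC))
cv2.imwrite('pics/c2.png',cv2.resize(im[55:110,355:415],None,fx=10,fy=10,interpolation=cv2.INTER_CUBIC))
```

```text
(no output)
```

View pics/c1.png

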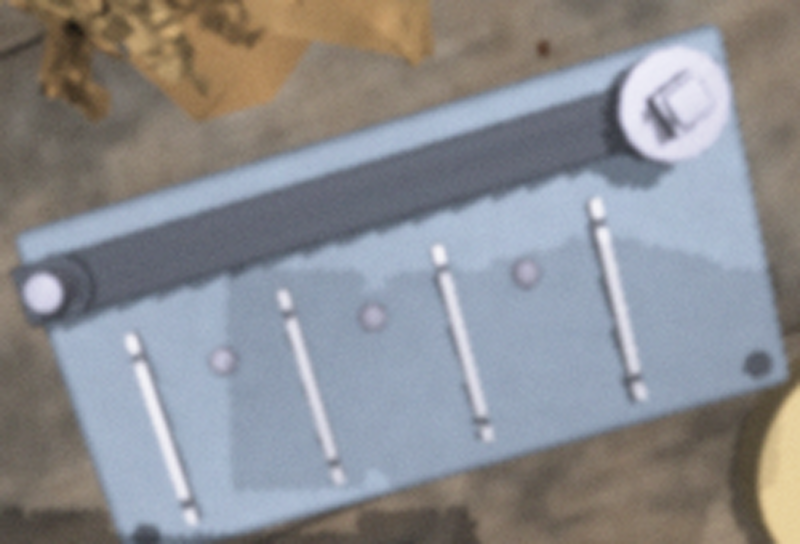

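View pics/c2.png

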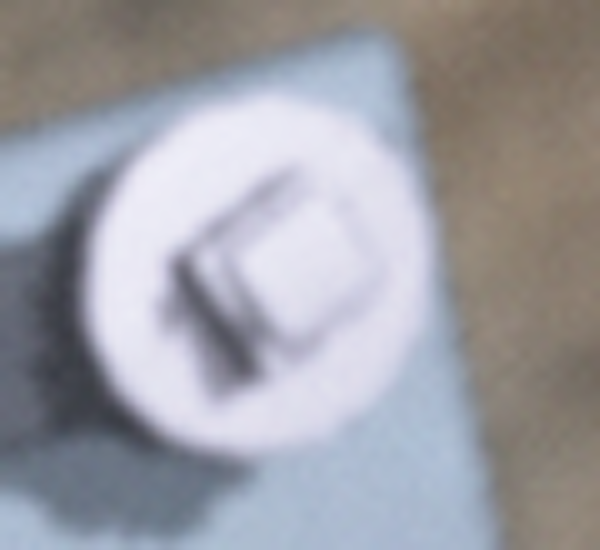

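```bash
cat >> h.py <<'E'
from scipy.optimize import least_squares
def fitpose(n,obj,px,s,x0,yaw0,fixz=0.0):
    obj=np.array(obj,float); px=np.array(px,float)
    def f(p):
        c,sn=np.cos(p[2]),np.sin(p[2])
        return np.concatenate([proj(n,[p[0]+c*o[0]-sn*o[1],p[1]+sn*o[0]+c*o[1],o[2]+fixz],s)-q for o,q in zip(obj,px)])
    r=least_squares(f,[x0[0],x0[1],np.radians(yaw0)]); 
    print('pose',(r.x[:2]*1e3).round(1),'yaw',np.degrees(r.x[2]).round(2),'res',r.fun.round(1)); return r.x
def jp(p,x,y):
    c,s=np.cos(p[2]),np.sin(p[2]); return np.array([p[0]+c*x-s*y,p[1]+s*x+c*y])
E
python3 - <<'E'
from h import *
s=get_state()
obj=[(0,.068,.027),(0,.014,.027),(0,-.040,.027),(.04,.109,.064),(.04,-.092,.072)]
p=fitpose('wrist',obj,[(239.7,162.5),(286.3,149.1),(334.4,134.7),(183.8,141.3),(385.5,82.6)],s,(.44,.27),-5)
for i,y in enumerate((-.04,.014,.068)): print('pin',i,jp(p,0,y).round(4))
print('sp',jp(p,.04,-.092))
def e(a,b,z):
    A=ray('wrist',(355+a[0]/10,55+a[1]/10),z,s);B=ray('wrist',(355+b[0]/10,55+b[1]/10),z,s);d=B-A;print(np.degrees(np.arctan2(d[1],d[0])).round(1),np.linalg.norm(d).round(4))
e((185,260),(265,370),.068);e((185,260),(300,170),.068);e((240,262),(290,350),.072);e((240,262),(315,200),.072);e((315,210),(380,275),.072)
E
```

```text
pose [437.1 275.2] yaw -6.28 res [-0.5  0.3  0.3  0.2  0.4  0.8 -0.5 -0.2  0.3 -0.7]
pin 0 [0.4327 0.2355]
pin 1 [0.4386 0.2892]
pin 2 [0.4445 0.3428]
sp [0.46681206 0.17941486]
-162.6 0.0128
-74.2 0.013
-168.6 0.0094
-72.5 0.0085
-153.8 0.0086
```

Run:
```python
from h import *
togo((.645,-.033,.25),-112.5); togo((.645,-.033,.20),-130)
```

```text
TOGO d [ 226.9 -333.4   -0.7] w [ 0.01 -0.04  0.2 ]
TOGO d [ 226.9 -333.4   49.3] w [ 0.   -0.04 17.7 ]
```

```bash
python3 -m crank '[{"dx":28.4,"dy":-41.7,"dz":0,"wx":0,"wy":0,"wz":0,"hand":100},{"dx":28.4,"dy":-41.7,"dz":0,"wx":0,"wy":0,"wz":0,"hand":100},{"dx":28.4,"dy":-41.7,"dz":0,"wx":0,"wy":0,"wz":0,"hand":100},{"dx":28.4,"dy":-41.7,"dz":0,"wx":0,"wy":0,"wz":0,"hand":100},{"dx":28.4,"dy":-41.7,"dz":0,"wx":0,"wy":0,"wz":0,"hand":100},{"dx":28.4,"dy":-41.7,"dz":0,"wx":0,"wy":0,"wz":0,"hand":100},{"dx":28.4,"dy":-41.7,"dz":0,"wx":0,"wy":0,"wz":0,"hand":100},{"dx":28.4,"dy":-41.7,"dz":0,"wx":0,"wy":0,"wz":0,"hand":100},{"dx":0,"dy":0,"dz":15,"wx":0,"wy":0,"wz":9,"hand":100},{"dx":0,"dy":0,"dz":15,"wx":0,"wy":0,"wz":8.7,"hand":100}]'
python3 - <<'E'
from h import *
s,im=snap('wrist','d_wrist')
print(s['tcp_pos'],s['eef_rot'],s['qd'].round(2))
for n,z in [('tray',0),('knob',.01),('plate0',0)]:
    for d in finder.place_of(n,'wrist')[:4]:
        print(n,round(d['conf'],2),np.round(d['centre'],1),ray('wrist',d['centre'],z,s).round(4))
E
```

```text
time_s: 3.45
tcp_pos: [0.6455, -0.0346, 0.2183]
eef_rot: [180.0, -0.0, -130.4]
contact_force: [-0.2, 0.2, -0.2]
gripper_width: 0.0879
[ 0.6454541  -0.03457371  0.21825855] [ 1.79959539e+02 -4.89472462e-02 -1.30400194e+02] [ 8.800e-01  3.040e+00 -1.132e+01  6.000e-02  1.434e+01 -6.915e+01]
knob 0.74 [278.8 173. ] [ 0.6435 -0.0315  0.01  ]
plate0 0.79 [213.6 235.6] [ 0.6351  0.0736 -0.    ]
plate0 0.71 [472.5   4.5] [ 0.6468 -0.2838  0.    ]
plate0 0.6 [375.5  86.5] [ 0.6465 -0.1652  0.    ]
```

View pics/d_wrist.png

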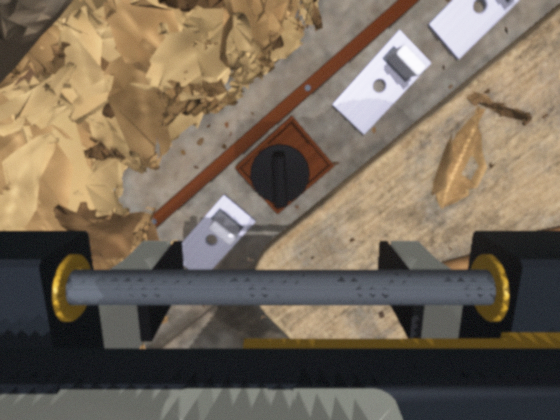

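```bash
python3 -m crank '[{"dx":0,"dy":0,"dz":30,"wx":0,"wy":0,"wz":0,"hand":60},{"dx":0,"dy":0,"dz":0,"wx":0,"wy":0,"wz":0,"hand":60},{"dx":0,"dy":0,"dz":0,"wx":0,"wy":0,"wz":0,"hand":60}]'
python3 - <<'E'
from h import *
s,im=snap('wrist','e_wrist')
print(s['tcp_pos'],s['eef_rot'],s['qd'].round(2))
cv2.imwrite('pics/e1.png',cv2.resize(im[100:230,210:350],None,fx=4.5,fy=4.5,interpolation=cv2.INTER_CUBIC))
for n,z in [('tray',0),('knob',.01)]:
    for d in finder.place_of(n,'wrist')[:4]:
        print(n,round(d['conf'],2),np.round(d['centre'],1),ray('wrist',d['centre'],z,s).round(4))
E
```

```text
time_s: 4.03
tcp_pos: [0.6458, -0.0343, 0.191]
eef_rot: [-179.9, 0.0, -130.0]
contact_force: [0.3, -0.2, 0.4]
gripper_width: 0.063
[ 0.64579908 -0.03434488  0.19101155] [-1.79924492e+02  4.02230215e-02 -1.29976253e+02] [-0.14 -0.53  0.45 -0.06  0.28 -0.39]
knob 0.7 [284.8 178.5] [ 0.6399 -0.0355  0.01  ]
```

View pics/e1.png

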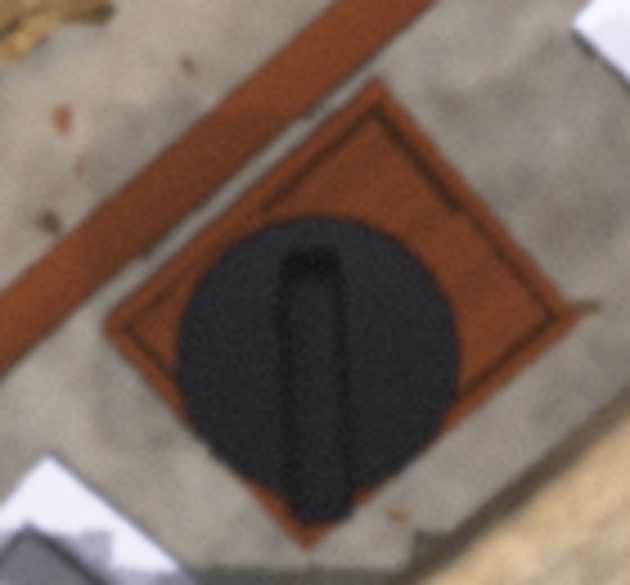

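Run:
```python
from h import *
s=get_state()
g=lambda a:(210+a[0]/4.5,100+a[1]/4.5)
print('disc',ray('wrist',g((318,356)),.036,s).round(4))
A=ray('wrist',g((311,258)),.076,s);B=ray('wrist',g((323,520)),.076,s);d=B-A
print('fin',((A+B)/2).round(4),np.linalg.norm(d).round(4),np.degrees(np.arctan2(d[1],d[0])))
c=[ray('wrist',g(a),.02,s)[:2] for a in ((378,85),(110,325),(580,310),(308,540))]; print('tray',np.round(c,4),np.mean(c,0).round(4))
togo((.6425,-.0375,.045),-130)
```

```text
disc [ 0.6461 -0.0352  0.036 ]
fin [ 0.6471 -0.0358  0.076 ] 0.0492 142.6281464125773
tray [[ 0.6795 -0.0794]
 [ 0.6776 -0.0032]
 [ 0.6153 -0.0827]
 [ 0.6132 -0.0048]] [ 0.6464 -0.0425]
TOGO d [  4.7   0.7 146. ] w [-0.08  0.08 -0.04]
```

```bash
python3 - <<'E'
from h import *
togo((.6466,-.0356,.044),-127.4)
E
python3 -m crank '[{"dx":1,"dy":-2,"dz":40,"wx":0,"wy":0,"wz":-2.6,"hand":60},{"dx":0,"dy":0,"dz":50,"wx":0,"wy":0,"wz":0,"hand":60},{"dx":0,"dy":0,"dz":40,"wx":0,"wy":0,"wz":0,"hand":60},{"dx":0,"dy":0,"dz":0,"wx":0,"wy":0,"wz":0,"hand":60}]'
python3 - <<'E'
from h import *
togo((.6466,-.0356,.044),-127.4)
s,im=snap('wrist','f1')
E
```

```text
TOGO d [  0.6  -1.2 147. ] w [-0.08  0.08 -2.64]
time_s: 4.68
tcp_pos: [0.644, -0.037, 0.0572]
eef_rot: [179.8, -0.2, -127.5]
contact_force: [1.0, -0.9, 0.3]
gripper_width: 0.0524
TOGO d [-2.8 -1.3 13.1] w [ 0.21 -0.23 -0.09]
```

View pics/f1.png

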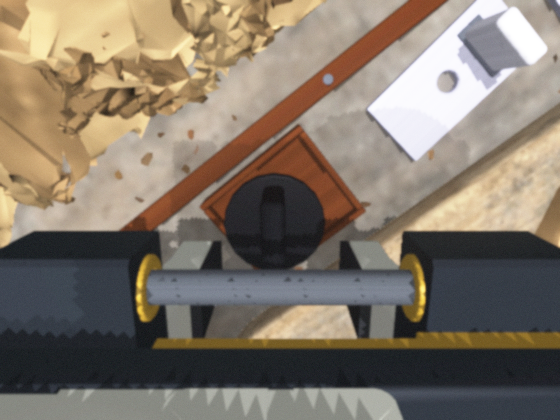

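```bash
python3 -m crank '[{"dx":-2.8,"dy":-1.3,"dz":0,"wx":0,"wy":0,"wz":0,"hand":60},{"dx":0,"dy":0,"dz":13,"wx":0,"wy":0,"wz":0,"hand":60},{"dx":0,"dy":0,"dz":0,"wx":0,"wy":0,"wz":0,"hand":60},{"dx":0,"dy":0,"dz":0,"wx":0,"wy":0,"wz":0,"hand":0},{"dx":0,"dy":0,"dz":0,"wx":0,"wy":0,"wz":0,"hand":0},{"dx":0,"dy":0,"dz":0,"wx":0,"wy":0,"wz":0,"hand":0},{"dx":0,"dy":0,"dz":0,"wx":0,"wy":0,"wz":0,"hand":0},{"dx":0,"dy":0,"dz":0,"wx":0,"wy":0,"wz":0,"hand":0}]' 50
python3 -m crank '[{"dx":0,"dy":0,"dz":0,"wx":0,"wy":0,"wz":0,"hand":0}]'
```

```text
time_s: 5.72
tcp_pos: [0.6487, -0.0352, 0.0466]
eef_rot: [-180.0, 0.0, -127.5]
contact_force: [0.0, -0.4, 0.4]
gripper_width: 0.0082
time_s: 5.85
tcp_pos: [0.6487, -0.0352, 0.0466]
eef_rot: [180.0, -0.0, -127.5]
contact_force: [0.1, 0.9, 0.1]
gripper_width: 0.0017
```

Run:
```python
from h import *
s,im=snap('wrist','f2'); snap('top','f2t',4,(260,110,400,230)); snap('scene','f2s',4,(240,140,380,240))
```

```text
(no output)
```

View pics/f2.png

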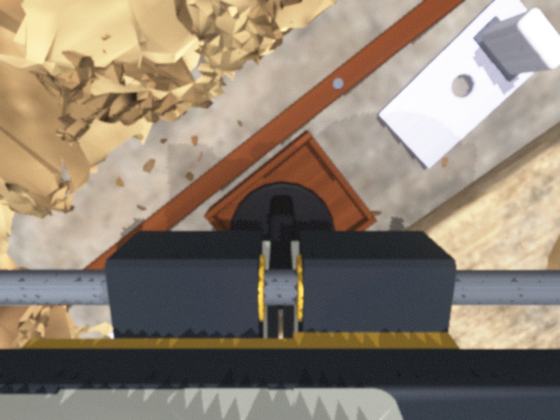

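View pics/f2s.png

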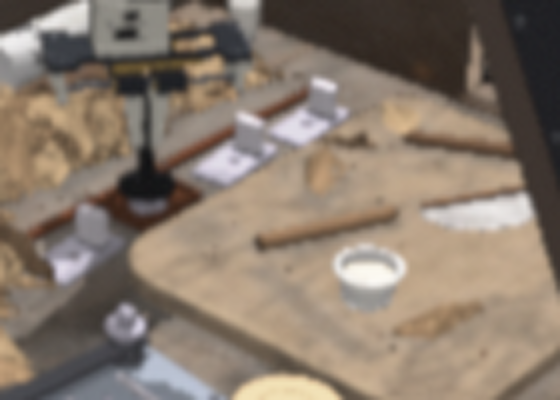

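Run:
```python
from h import *
s=get_state()
print('tcp',proj('wrist',s['tcp_pos'],s))
for z in (.036,.076):
  for t in (-.024,0,.024):
    a=np.radians(142.6); print(z,t,proj('wrist',[.6466+t*np.cos(a),-.0355+t*np.sin(a),z],s).round(0))
```

```text
tcp [279.94438135 236.64835829]
0.036 -0.024 [283. 191.]
0.036 0 [283. 233.]
0.036 0.024 [283. 272.]
0.076 -0.024 [283. 211.]
0.076 0 [283. 262.]
0.076 0.024 [283. 309.]
```

Run:
```python
import cv2
im=cv2.imread('pics/f2.png'); cv2.imwrite('pics/f3.png',cv2.resize(im[120:340,200:380],None,fx=2.7,fy=2.7,interpolation=2)*1)
import numpy as np
o=cv2.imread('pics/f3.png').astype(float); cv2.imwrite('pics/f3.png',np.clip(o*2.5,0,255).astype('uint8'))
```

```text
(no output)
```

View pics/f3.png

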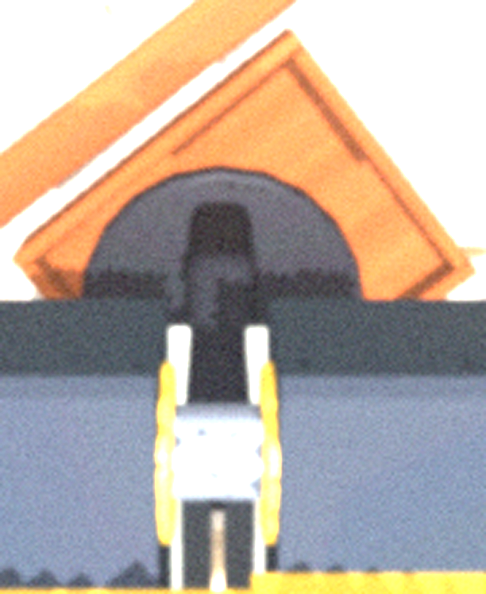

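View pics/f2t.png

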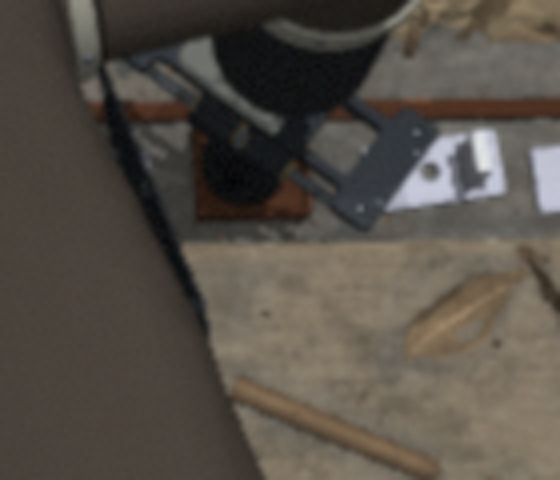

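```bash
python3 -m crank '[{"dx":0,"dy":0,"dz":-10,"wx":0,"wy":0,"wz":0,"hand":0},{"dx":0,"dy":0,"dz":-10,"wx":0,"wy":0,"wz":0,"hand":0},{"dx":0,"dy":0,"dz":-10,"wx":0,"wy":0,"wz":0,"hand":0},{"dx":0,"dy":0,"dz":0,"wx":0,"wy":0,"wz":0,"hand":0}]'
python3 - <<'E'
from h import *
s,im=snap('wrist','g1'); snap('scene','g1s',4,(240,140,380,240)); print(s['contact_force'],s['gripper_width'])
E
```

```text
time_s: 6.5
tcp_pos: [0.6496, -0.0351, 0.0781]
eef_rot: [-179.9, 0.1, -127.5]
contact_force: [-0.4, 0.8, 0.4]
gripper_width: 0.0005
[-0.42752141  0.79253406  0.39104007] 0.0005198158257781792
```

View pics/g1.png

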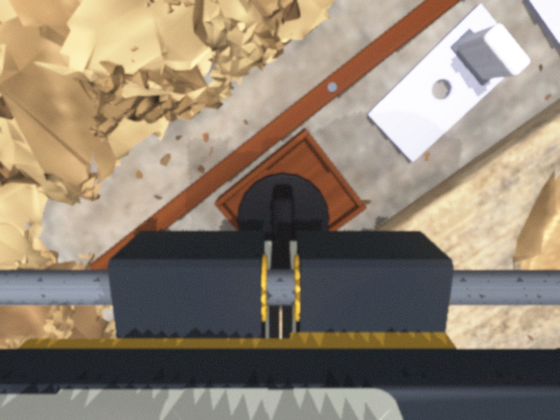

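View pics/g1s.png

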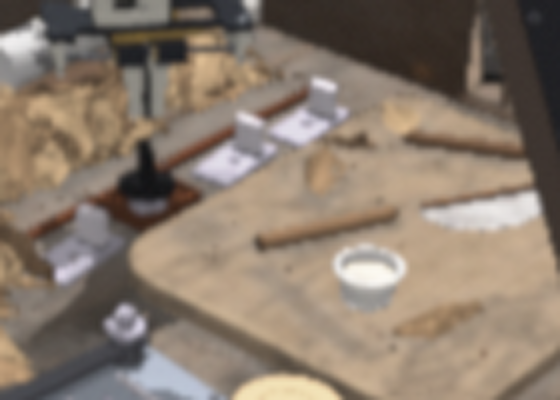

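Run:
```python
from h import *
s=get_state()
a=np.radians(142.6)
f=lambda p:((p-np.array([240,140]))*4).round(0)
for z in (.036,.076):
  for t in (-.024,0,.024):
    P=[.6466+t*np.cos(a),-.0355+t*np.sin(a),z]; print(z,t,f(proj('scene',P)),proj('wrist',P,s).round(0))
print('tcp',f(proj('scene',s['tcp_pos'])))
for c in [(.6464,-.0425)]:
  for dx in(-.034,.034):
    for dy in (-.04,.04): P=[c[0]+dx,c[1]+dy,.02]; print('tray',f(proj('scene',P)),proj('wrist',P,s).round(0))
for n in ('knob','tray'):
  for cam_ in ('scene','top','wrist'):
    d=finder.place_of(n,cam_)[:1]
    if d: print(n,cam_,d[0]['centre'],d[0]['conf'],ray(cam_,d[0]['centre'],.01 if n=='knob' else 0,s))
```

```text
0.036 -0.024 [139. 169.] [282. 180.]
0.036 0 [142. 181.] [282. 217.]
0.036 0.024 [146. 193.] [282. 252.]
0.076 -0.024 [139. 133.] [283. 195.]
0.076 0 [143. 145.] [283. 239.]
0.076 0.024 [147. 157.] [283. 280.]
tcp [141. 144.]
tray [200. 190.] [368. 208.]
tray [144. 219.] [275. 274.]
tray [150. 166.] [309. 127.]
tray [ 95. 194.] [213. 200.]
knob scene [278.2, 190.9] 0.64 [ 0.63849833 -0.04222694  0.01      ]
knob top [321.4, 154.8] 0.71 [ 0.63983582 -0.03833437  0.01      ]
knob wrist [282.8, 207.5] 0.97 [ 0.64556665 -0.03522182  0.01      ]
tray scene [278.2, 188.9] 0.67 [ 0.66081573 -0.06605303  0.        ]
tray top [321.9, 153.2] 0.48 [ 0.64720729 -0.04106894  0.        ]
```

Run:
```python
import cv2,numpy as np
im=cv2.imread('pics/f1.png'); o=cv2.resize(im[220:350,130:430],None,fx=2.6,fy=2.6,interpolation=2).astype(float); cv2.imwrite('pics/f4.png',np.clip(o*2,0,255).astype('uint8'))
```

```text
(no output)
```

View pics/f4.png

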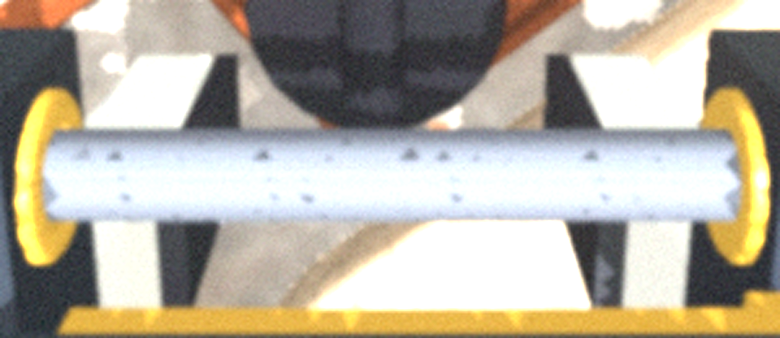

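```bash
python3 - <<'E'
from h import *
togo((.6466,-.0355,.015),-127.4)
E
python3 -m crank '[{"dx":1.7,"dy":2,"dz":0,"wx":0,"wy":0,"wz":0,"hand":50},{"dx":0,"dy":0,"dz":0,"wx":0,"wy":0,"wz":0,"hand":50},{"dx":0,"dy":0,"dz":0,"wx":0,"wy":0,"wz":0,"hand":50},{"dx":0,"dy":0,"dz":0,"wx":0,"wy":0,"wz":0,"hand":50},{"dx":0,"dy":0,"dz":0,"wx":0,"wy":0,"wz":0,"hand":50},{"dx":0,"dy":0,"dz":15,"wx":0,"wy":0,"wz":0,"hand":50},{"dx":0,"dy":0,"dz":15,"wx":0,"wy":0,"wz":0,"hand":50},{"dx":0,"dy":0,"dz":10,"wx":0,"wy":0,"wz":0,"hand":50},{"dx":0,"dy":0,"dz":0,"wx":0,"wy":0,"wz":0,"hand":50}]'
```

```text
TOGO d [ 1.4  1.3 61.2] w [ 0.02 -0.03 -0.09]
time_s: 8.02
tcp_pos: [0.6452, -0.0355, 0.035]
eef_rot: [179.9, -0.1, -127.5]
contact_force: [-0.2, -0.0, 0.3]
gripper_width: 0.0435
```

```bash
python3 -m crank '[{"dx":0,"dy":0,"dz":5,"wx":0,"wy":0,"wz":0,"hand":50},{"dx":0,"dy":0,"dz":5,"wx":0,"wy":0,"wz":0,"hand":50},{"dx":0,"dy":0,"dz":5,"wx":0,"wy":0,"wz":0,"hand":50},{"dx":0,"dy":0,"dz":3,"wx":0,"wy":0,"wz":0,"hand":50},{"dx":0,"dy":0,"dz":0,"wx":0,"wy":0,"wz":0,"hand":50},{"dx":0,"dy":0,"dz":0,"wx":0,"wy":0,"wz":0,"hand":50}]'
python3 - <<'E'
from h import *
s,im=snap('wrist','i1');print(s['qd'].round(1)); togo((.6466,-.0355,.015),-127.4)
E
```

```text
time_s: 8.78
tcp_pos: [0.6462, -0.0353, 0.0187]
eef_rot: [-180.0, 0.0, -127.5]
contact_force: [-1.0, -0.2, 0.1]
gripper_width: 0.0437
[ 0.  -0.1  0.1  0.1 -0.1 -0. ]
TOGO d [ 0.  -0.4  3.8] w [-0.02  0.01 -0.08]
```

View pics/i1.png

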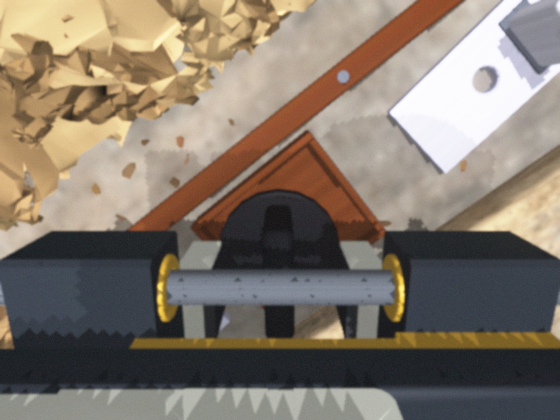

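```bash
python3 -m crank '[{"dx":0,"dy":0,"dz":0,"wx":0,"wy":0,"wz":0,"hand":0},{"dx":0,"dy":0,"dz":0,"wx":0,"wy":0,"wz":0,"hand":0},{"dx":0,"dy":0,"dz":0,"wx":0,"wy":0,"wz":0,"hand":0},{"dx":0,"dy":0,"dz":0,"wx":0,"wy":0,"wz":0,"hand":0},{"dx":0,"dy":0,"dz":0,"wx":0,"wy":0,"wz":0,"hand":0},{"dx":0,"dy":0,"dz":0,"wx":0,"wy":0,"wz":0,"hand":0},{"dx":0,"dy":0,"dz":0,"wx":0,"wy":0,"wz":0,"hand":0}]' 50; python3 -m crank '[{"dx":0,"dy":0,"dz":-10,"wx":0,"wy":0,"wz":0,"hand":0},{"dx":0,"dy":0,"dz":-20,"wx":0,"wy":0,"wz":0,"hand":0},{"dx":0,"dy":0,"dz":-30,"wx":0,"wy":0,"wz":0,"hand":0},{"dx":0,"dy":0,"dz":-30,"wx":0,"wy":0,"wz":0,"hand":0},{"dx":0,"dy":0,"dz":-30,"wx":0,"wy":0,"wz":0,"hand":0},{"dx":0,"dy":0,"dz":0,"wx":0,"wy":0,"wz":0,"hand":0},{"dx":0,"dy":0,"dz":0,"wx":0,"wy":0,"wz":0,"hand":0}]'
python3 - <<'E'
from h import *
s,im=snap('wrist','j1'); snap('scene','j1s',4,(240,120,380,220))
E
```

```text
time_s: 9.7
tcp_pos: [0.646, -0.0353, 0.0185]
eef_rot: [180.0, -0.0, -127.5]
contact_force: [0.1, 0.2, -0.6]
gripper_width: 0.0121
time_s: 10.58
tcp_pos: [0.6456, -0.0353, 0.1384]
eef_rot: [180.0, 0.0, -127.5]
contact_force: [-0.1, 0.1, -2.5]
gripper_width: 0.0118
```

View pics/j1.png

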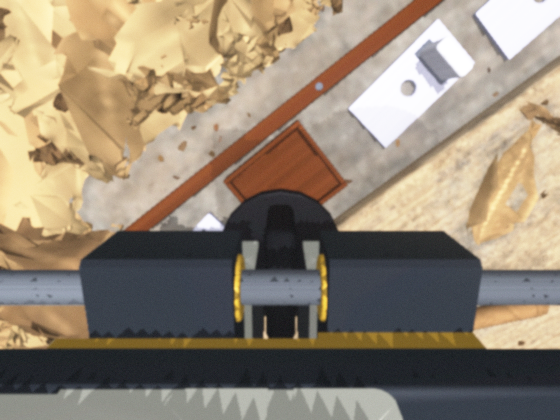

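View pics/j1s.png

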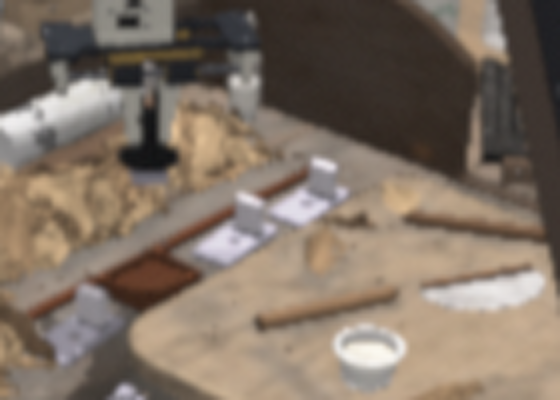

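Run:
```python
from h import *
togo((.446,.246,.16),-163)
```

```text
TOGO d [-101.9  329.5  -22.1] w [ 0.05 -0.09 35.5 ]
```

```bash
python3 -m crank '[{"dx":-6,"dy":20,"dz":-3,"wx":0,"wy":0,"wz":0,"hand":0},{"dx":-12.7,"dy":41.2,"dz":-3,"wx":0,"wy":0,"wz":0,"hand":0},{"dx":-12.7,"dy":41.2,"dz":-3,"wx":0,"wy":0,"wz":0,"hand":0},{"dx":-12.7,"dy":41.2,"dz":-3,"wx":0,"wy":0,"wz":0,"hand":0},{"dx":-12.7,"dy":41.2,"dz":-3,"wx":0,"wy":0,"wz":0,"hand":0},{"dx":-12.7,"dy":41.2,"dz":-3,"wx":0,"wy":0,"wz":0,"hand":0},{"dx":-12.7,"dy":41.2,"dz":-3,"wx":0,"wy":0,"wz":0,"hand":0},{"dx":-12.7,"dy":41.2,"dz":0,"wx":0,"wy":0,"wz":0,"hand":0},{"dx":-6.7,"dy":21,"dz":0,"wx":0,"wy":0,"wz":0,"hand":0},{"dx":0,"dy":0,"dz":0,"wx":0,"wy":0,"wz":7.1,"hand":0}]'; python3 -m crank '[{"dx":0,"dy":0,"dz":0,"wx":0,"wy":0,"wz":7.1,"hand":0},{"dx":0,"dy":0,"dz":0,"wx":0,"wy":0,"wz":7.1,"hand":0},{"dx":0,"dy":0,"dz":0,"wx":0,"wy":0,"wz":7.1,"hand":0},{"dx":0,"dy":0,"dz":0,"wx":0,"wy":0,"wz":7.1,"hand":0},{"dx":0,"dy":0,"dz":0,"wx":0,"wy":0,"wz":0,"hand":0},{"dx":0,"dy":0,"dz":0,"wx":0,"wy":0,"wz":0,"hand":0}]'
python3 - <<'E'
from h import *
s,im=snap('wrist','k1'); print(s['qd'].round(1),s['tcp_pos'],s['eef_rot'])
p=proj('wrist',(.4668,.1794,.072),s); print(p)
x,y=int(p[0]),int(p[1]); y=max(y,40)
cv2.imwrite('pics/k2.png',cv2.resize(im[y-40:y+40,x-40:x+40],None,fx=7.5,fy=7.5,interpolation=2)); print(x-40,y-40)
for d in finder.place_of('spindle_top','wrist')[:2]: print(d['conf'],d['centre'],ray('wrist',d['centre'],.072,s))
E
```

```text
time_s: 11.92
tcp_pos: [0.4449, 0.2472, 0.1593]
eef_rot: [180.0, -0.0, -134.6]
contact_force: [0.9, -0.2, -0.5]
gripper_width: 0.0118
time_s: 12.68
tcp_pos: [0.4462, 0.2458, 0.1594]
eef_rot: [-180.0, -0.0, -162.8]
contact_force: [-0.5, 0.1, -1.6]
gripper_width: 0.0119
[-0.1  0.   0.2  0.   0.1 -0.4] [0.44617334 0.24582304 0.15940938] [-1.79990337e+02 -1.72587221e-02 -1.62819972e+02]
[279.91876907 102.02236113]
239 62
0.74 [281.7, 101.9] [0.46561876 0.17894487 0.072     ]
```

View pics/k1.png

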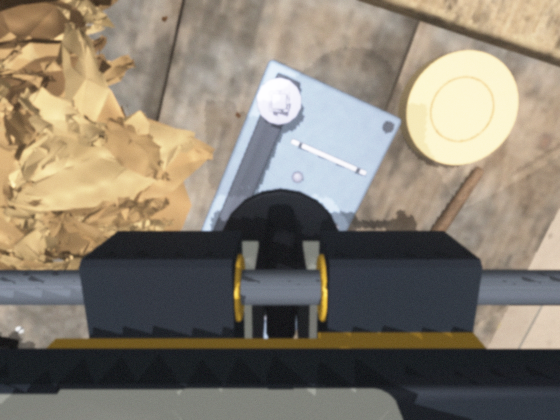

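View pics/k2.png

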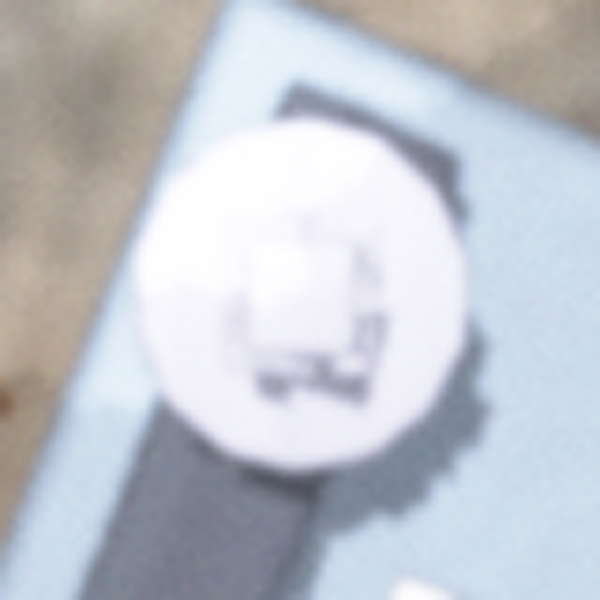

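Run:
```python
from h import *
s=get_state()
print(ray('wrist',(279.1,101.6),.072,s),ray('wrist',(279.1,101.3),.056,s))
togo((.4668,.1794,.110),-163)
```

```text
[0.46756457 0.1792746  0.072     ] [0.46768081 0.17900479 0.056     ]
TOGO d [  0.  -69.5  49.5] w [-0.   -0.01  0.12]
```

```bash
python3 -m crank '[{"dx":0,"dy":-23,"dz":0,"wx":0,"wy":0,"wz":0,"hand":0},{"dx":0,"dy":-23,"dz":10,"wx":0,"wy":0,"wz":0,"hand":0},{"dx":-0.4,"dy":-23.5,"dz":30,"wx":0,"wy":0,"wz":0,"hand":0},{"dx":0,"dy":0,"dz":30,"wx":0,"wy":0,"wz":0,"hand":0},{"dx":0,"dy":0,"dz":4,"wx":0,"wy":0,"wz":0,"hand":0},{"dx":0,"dy":0,"dz":0,"wx":0,"wy":0,"wz":0,"hand":0},{"dx":0,"dy":0,"dz":0,"wx":0,"wy":0,"wz":0,"hand":0}]'
python3 - <<'E'
from h import *
s,im=snap('wrist','l1'); togo((.4672,.1794,.0645),-163)
snap('scene','l1s',4,(210,170,350,270))
E
```

```text
time_s: 13.65
tcp_pos: [0.468, 0.1803, 0.0868]
eef_rot: [180.0, 0.1, -162.9]
contact_force: [-0.1, 0.6, -1.4]
gripper_width: 0.0118
TOGO d [ 1.  -0.6 22.2] w [0.04 0.11 0.05]
```

View pics/l1s.png

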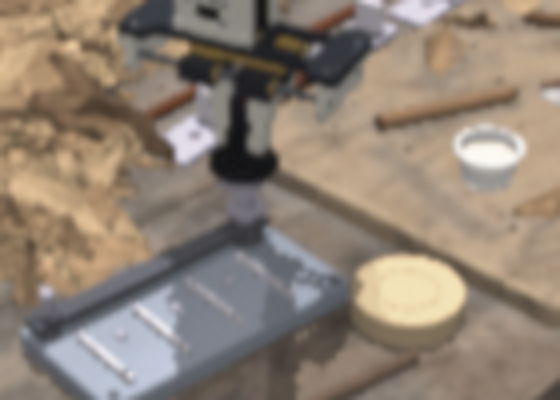

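```bash
python3 -m crank '[{"dx":0.8,"dy":-0.6,"dz":6,"wx":0,"wy":0,"wz":0,"hand":0},{"dx":0,"dy":0,"dz":4,"wx":0,"wy":0,"wz":0,"hand":0},{"dx":0,"dy":0,"dz":4,"wx":0,"wy":0,"wz":0,"hand":0},{"dx":0,"dy":0,"dz":3,"wx":0,"wy":0,"wz":0,"hand":0},{"dx":0,"dy":0,"dz":0,"wx":0,"wy":0,"wz":0,"hand":0}]'
```

```text
time_s: 14.38
tcp_pos: [0.467, 0.1788, 0.0683]
eef_rot: [180.0, 0.0, -163.0]
contact_force: [2.0, -0.3, -2.7]
gripper_width: 0.0113
```

```bash
python3 -m crank '[{"dx":0,"dy":0,"dz":3,"wx":0,"wy":0,"wz":0,"hand":0},{"dx":0,"dy":0,"dz":2,"wx":0,"wy":0,"wz":0,"hand":0},{"dx":0,"dy":0,"dz":0,"wx":0,"wy":0,"wz":0,"hand":0}]'
```

```text
time_s: 14.75
tcp_pos: [0.4671, 0.1789, 0.0644]
eef_rot: [180.0, 0.1, -163.0]
contact_force: [-0.4, 0.3, 7.2]
gripper_width: 0.0117
```

```bash
python3 -m crank '[{"dx":0,"dy":0,"dz":0.5,"wx":0,"wy":0,"wz":-8,"hand":0},{"dx":0,"dy":0,"dz":0,"wx":0,"wy":0,"wz":-9,"hand":0},{"dx":0,"dy":0,"dz":0,"wx":0,"wy":0,"wz":-9,"hand":0},{"dx":0,"dy":0,"dz":0,"wx":0,"wy":0,"wz":-9,"hand":0},{"dx":0,"dy":0,"dz":0,"wx":0,"wy":0,"wz":-9,"hand":0},{"dx":0,"dy":0,"dz":0,"wx":0,"wy":0,"wz":-9,"hand":0},{"dx":0,"dy":0,"dz":0,"wx":0,"wy":0,"wz":-9,"hand":0},{"dx":0,"dy":0,"dz":0,"wx":0,"wy":0,"wz":0,"hand":0}]'; python3 -c "
from h import *
print(get_state()['moment'])"
```

```text
time_s: 15.75
tcp_pos: [0.4685, 0.179, 0.0644]
eef_rot: [-179.8, 0.1, -100.8]
contact_force: [4.5, -1.8, 5.7]
gripper_width: 0.0119
[-0.96996995 -1.87013748  0.02809159]
```

```bash
python3 -m crank '[{"dx":0,"dy":0,"dz":0,"wx":0,"wy":0,"wz":-4,"hand":0},{"dx":0,"dy":0,"dz":0,"wx":0,"wy":0,"wz":-4,"hand":0},{"dx":0,"dy":0,"dz":0,"wx":0,"wy":0,"wz":0,"hand":0}]'; python3 -c "
from h import *
print(get_state()['moment'])"
```

```text
time_s: 16.12
tcp_pos: [0.4685, 0.1791, 0.0644]
eef_rot: [-179.8, 0.1, -92.9]
contact_force: [5.4, -2.1, 6.8]
gripper_width: 0.0116
[-0.93261655 -1.92501196  0.06263943]
```

```bash
python3 -m crank '[{"dx":0,"dy":0,"dz":0,"wx":0,"wy":0,"wz":-3,"hand":0},{"dx":0,"dy":0,"dz":0,"wx":0,"wy":0,"wz":-2.5,"hand":0},{"dx":0,"dy":0,"dz":0,"wx":0,"wy":0,"wz":0,"hand":0}]'; python3 -c "
from h import *
print(get_state()['moment']);snap('scene','m1s',4,(210,170,350,270));s,_=snap('wrist','m1')"
```

```text
time_s: 16.5
tcp_pos: [0.4685, 0.1791, 0.0644]
eef_rot: [-179.8, 0.0, -87.4]
contact_force: [5.2, -0.9, 6.4]
gripper_width: 0.0118
[-0.81167053 -1.9446008  -0.0387231 ]
```

View pics/m1s.png

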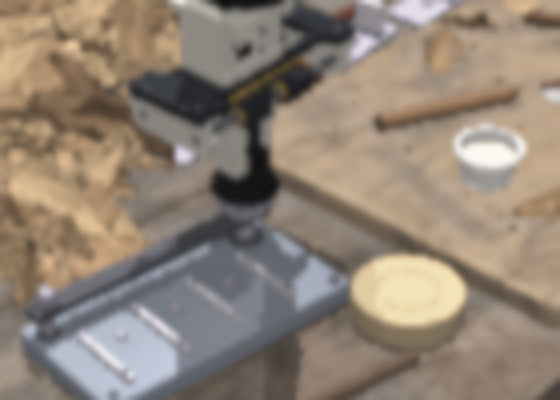

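View pics/m1.png

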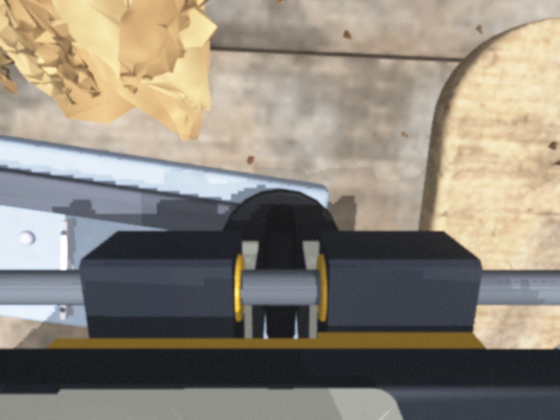

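```bash
python3 -m crank '[{"dx":0,"dy":0,"dz":0,"wx":0,"wy":0,"wz":-3,"hand":0},{"dx":0,"dy":0,"dz":0,"wx":0,"wy":0,"wz":0,"hand":0},{"dx":0,"dy":0,"dz":0,"wx":0,"wy":0,"wz":0,"hand":0}]'; python3 -c "
from h import *
print(get_state()['moment'])"
```

```text
time_s: 16.98
tcp_pos: [0.4686, 0.1792, 0.0644]
eef_rot: [-179.8, 0.0, -84.4]
contact_force: [4.7, -1.6, 6.5]
gripper_width: 0.0116
[-0.72422797 -1.96387368 -0.09820897]
```

```bash
python3 -m crank '[{"dx":0,"dy":0,"dz":0,"wx":0,"wy":0,"wz":-3,"hand":0},{"dx":0,"dy":0,"dz":0,"wx":0,"wy":0,"wz":0,"hand":0},{"dx":0,"dy":0,"dz":0,"wx":0,"wy":0,"wz":0,"hand":0}]'; python3 -c "
from h import *
print(get_state()['moment'])"
```

```text
time_s: 17.35
tcp_pos: [0.4686, 0.1792, 0.0644]
eef_rot: [-179.8, 0.0, -81.5]
contact_force: [4.3, -2.0, 5.8]
gripper_width: 0.0117
[-0.7499245  -2.04255846 -0.26822896]
```

```bash
python3 -m crank '[{"dx":0,"dy":0,"dz":0,"wx":0,"wy":0,"wz":3,"hand":0},{"dx":0,"dy":0,"dz":0,"wx":0,"wy":0,"wz":0,"hand":0},{"dx":0,"dy":0,"dz":0,"wx":0,"wy":0,"wz":0,"hand":45},{"dx":0,"dy":0,"dz":0,"wx":0,"wy":0,"wz":0,"hand":45},{"dx":0,"dy":0,"dz":0,"wx":0,"wy":0,"wz":0,"hand":45},{"dx":0,"dy":0,"dz":0,"wx":0,"wy":0,"wz":0,"hand":45},{"dx":0,"dy":0,"dz":-40,"wx":0,"wy":0,"wz":0,"hand":45},{"dx":0,"dy":0,"dz":-40,"wx":0,"wy":0,"wz":0,"hand":45},{"dx":0,"dy":20,"dz":-50,"wx":0,"wy":0,"wz":0,"hand":45},{"dx":0,"dy":0,"dz":0,"wx":0,"wy":0,"wz":0,"hand":45}]'; python3 -m crank '[{"dx":0,"dy":0,"dz":0,"wx":0,"wy":0,"wz":0,"hand":45},{"dx":0,"dy":0,"dz":0,"wx":0,"wy":0,"wz":0,"hand":45}]';python3 -c "
from h import *
s,_=snap('wrist','n1'); snap('scene','n1s',4,(210,170,350,270)); print(s['tcp_pos'])"
```

```text
time_s: 18.6
tcp_pos: [0.4479, 0.1779, 0.1971]
eef_rot: [-179.6, 0.2, -84.4]
contact_force: [-0.1, 0.8, -0.7]
gripper_width: 0.0393
time_s: 18.85
tcp_pos: [0.4463, 0.1763, 0.1919]
eef_rot: [179.9, -0.1, -84.5]
contact_force: [0.1, 0.2, -0.4]
gripper_width: 0.0395
[0.44628744 0.17628189 0.19189082]
```

View pics/n1.png

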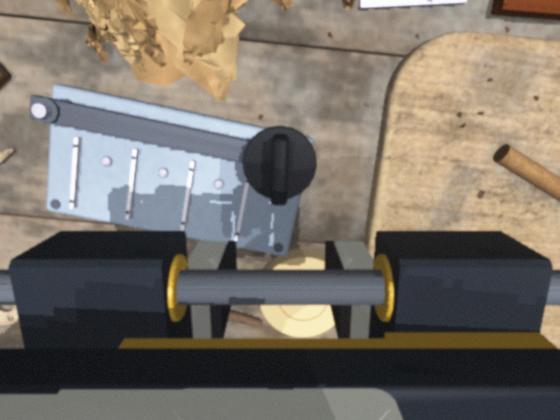

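View pics/n1s.png

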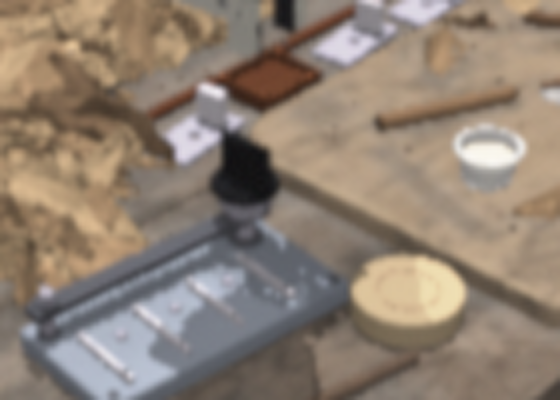

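Run:
```python
from h import *
togo((.635,.05,.18),-84.5)
```

```text
TOGO d [ 143.8 -175.6   11.8] w [ 0.11 -0.08 -0.01]
```

```bash
python3 -m crank '[{"dx":25,"dy":-29,"dz":0,"wx":0,"wy":0,"wz":0,"hand":45},{"dx":40,"dy":-48,"dz":0,"wx":0,"wy":0,"wz":0,"hand":45},{"dx":40,"dy":-50,"dz":2,"wx":0,"wy":0,"wz":0,"hand":45},{"dx":30,"dy":-40,"dz":5,"wx":0,"wy":0,"wz":0,"hand":45},{"dx":9,"dy":-9,"dz":5,"wx":0,"wy":0,"wz":0,"hand":45},{"dx":0,"dy":0,"dz":0,"wx":0,"wy":0,"wz":0,"hand":45},{"dx":0,"dy":0,"dz":0,"wx":0,"wy":0,"wz":0,"hand":45},{"dx":0,"dy":0,"dz":0,"wx":0,"wy":0,"wz":0,"hand":45}]'
python3 - <<'E'
from h import *
s,im=snap('wrist','o1')
for d in finder.place_of('plate0','wrist')[:4]: print(d['conf'],d['centre'],ray('wrist',d['centre'],0,s))
E
```

```text
time_s: 19.95
tcp_pos: [0.634, 0.052, 0.1819]
eef_rot: [-179.9, 0.0, -84.4]
contact_force: [0.2, 0.5, -0.1]
gripper_width: 0.0393
0.88 [257.1, 172.6] [0.63363958 0.07514564 0.        ]
0.87 [498.1, 185.2] [ 0.64486837 -0.16711302  0.        ]
0.67 [374.7, 173.4] [ 0.64446058 -0.04168034  0.        ]
```

View pics/o1.png

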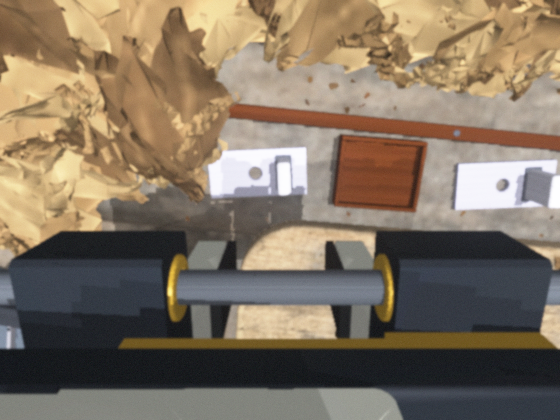

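Run:
```python
import cv2
im=cv2.imread('pics/o1.png'); cv2.imwrite('pics/o2.png',cv2.resize(im[130:215,195:325],None,fx=6,fy=6,interpolation=2))
```

```text
(no output)
```

View pics/o2.png

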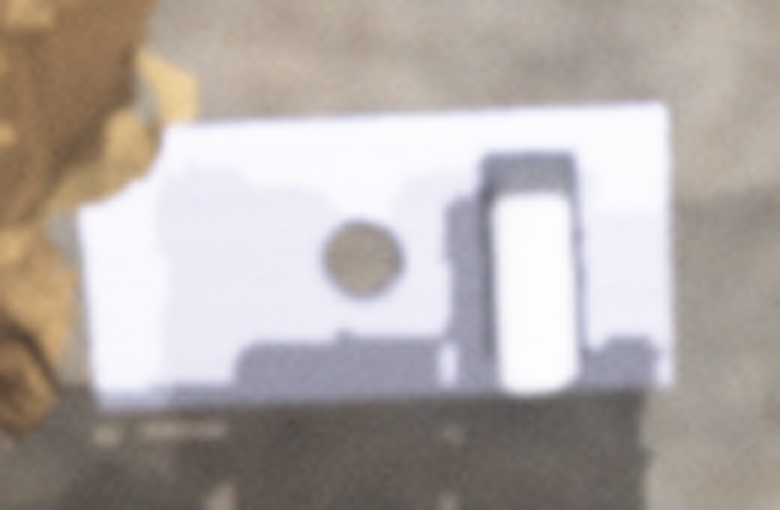

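```bash
cat >> h.py <<'E'
def fitplate(crop,f,pts,s,x0,yaw0,z=0.0):
    """pts: name->(px in zoom)"""
    O={'hole':(0,0,.006),'fu':(-.05,-.023,.006),'fd':(-.05,.023,.006),'bu':(.045,-.023,.006),'bd':(.045,.023,.006),
       't_bu':(-.022,-.015,.043),'t_fu':(-.034,-.015,.043),'t_bd':(-.022,.015,.043),'t_fd':(-.034,.015,.043)}
    k=list(pts); return fitpose('wrist',[O[i] for i in k],[(crop[0]+pts[i][0]/f,crop[1]+pts[i][1]/f) for i in k],s,x0,yaw0,z)
E
python3 - <<'E'
from h import *
s=get_state()
p=fitplate((195,130),6,dict(hole=(363,258),fu=(667,105),fd=(673,384),bd=(97,408),t_bu=(494,197),t_fu=(572,195),t_bd=(503,394),t_fd=(580,388)),s,(.634,.075),93)
c=jp(p,-.028,0); print('tab',c); y=np.degrees(p[2])-180; togo((c[0],c[1],-.014),y); print(y)
E
```

```text
pose [634.3  76.3] yaw 98.05 res [ 0.1  0.1 -0.2 -0.1 -0.1 -0.2  0.7 -0.4 -0.4 -0.2  0.3 -0.4 -0.4  0.3
  0.1  0.7]
tab [0.63819791 0.04854911]
TOGO d [  3.9  -3.5 195.9] w [-0.06  0.02 -2.47]
-81.95317739847344
```

```bash
python3 -m crank '[{"dx":3.9,"dy":-3.5,"dz":30,"wx":0,"wy":0,"wz":-2.5,"hand":45},{"dx":0,"dy":0,"dz":45,"wx":0,"wy":0,"wz":0,"hand":45},{"dx":0,"dy":0,"dz":45,"wx":0,"wy":0,"wz":0,"hand":45},{"dx":0,"dy":0,"dz":30,"wx":0,"wy":0,"wz":0,"hand":45},{"dx":0,"dy":0,"dz":0,"wx":0,"wy":0,"wz":0,"hand":45},{"dx":0,"dy":0,"dz":0,"wx":0,"wy":0,"wz":0,"hand":45}]'
python3 - <<'E'
from h import *
s,im=snap('wrist','p1'); togo((.6382,.0485,-.016),-82)
E
```

```text
time_s: 20.8
tcp_pos: [0.6394, 0.0481, 0.0328]
eef_rot: [-179.9, 0.0, -81.9]
contact_force: [0.9, -0.0, 0.5]
gripper_width: 0.0389
TOGO d [-0.5  1.5 49.1] w [-0.16  0.02  0.05]
```

View pics/p1.png

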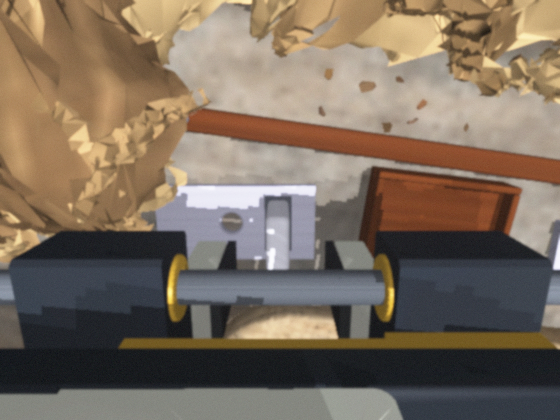

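```bash
python3 -m crank '[{"dx":-0.5,"dy":1.5,"dz":15,"wx":0,"wy":0,"wz":0,"hand":45},{"dx":0,"dy":0,"dz":10,"wx":0,"wy":0,"wz":0,"hand":45},{"dx":0,"dy":0,"dz":5,"wx":0,"wy":0,"wz":0,"hand":45}]';python3 -m crank '[{"dx":0,"dy":0,"dz":8,"wx":0,"wy":0,"wz":0,"hand":45},{"dx":0,"dy":0,"dz":8,"wx":0,"wy":0,"wz":0,"hand":45},{"dx":0,"dy":0,"dz":3,"wx":0,"wy":0,"wz":0,"hand":45},{"dx":0,"dy":0,"dz":0,"wx":0,"wy":0,"wz":0,"hand":45}]'
```

```text
time_s: 21.22
tcp_pos: [0.6362, 0.0477, 0.0001]
eef_rot: [179.9, -0.0, -82.0]
contact_force: [-0.2, -0.2, 0.0]
gripper_width: 0.0399
time_s: 21.72
tcp_pos: [0.6367, 0.0478, -0.0182]
eef_rot: [180.0, -0.0, -82.0]
contact_force: [-1.0, -0.1, 0.1]
gripper_width: 0.0392
```

```bash
python3 -m crank '[{"dx":0,"dy":-1.5,"dz":-1,"wx":0,"wy":0,"wz":0,"hand":0},{"dx":0,"dy":0,"dz":0,"wx":0,"wy":0,"wz":0,"hand":0},{"dx":0,"dy":0,"dz":0,"wx":0,"wy":0,"wz":0,"hand":0},{"dx":0,"dy":0,"dz":0,"wx":0,"wy":0,"wz":0,"hand":0},{"dx":0,"dy":0,"dz":0,"wx":0,"wy":0,"wz":0,"hand":0},{"dx":0,"dy":0,"dz":0,"wx":0,"wy":0,"wz":0,"hand":0},{"dx":0,"dy":0,"dz":0,"wx":0,"wy":0,"wz":0,"hand":0}]' 55
python3 - <<'E'
from h import *
s=get_state(); print(s['tcp_pos'],s['eef_rot'])
E
python3 -m crank '[{"dx":0,"dy":0,"dz":-10,"wx":0,"wy":0,"wz":0,"hand":0},{"dx":0,"dy":0,"dz":-25,"wx":0,"wy":0,"wz":0,"hand":0},{"dx":0,"dy":0,"dz":-40,"wx":0,"wy":0,"wz":0,"hand":0},{"dx":0,"dy":0,"dz":-40,"wx":0,"wy":0,"wz":0,"hand":0},{"dx":0,"dy":0,"dz":-15,"wx":0,"wy":0,"wz":0,"hand":0},{"dx":0,"dy":0,"dz":0,"wx":0,"wy":0,"wz":0,"hand":0}]'
python3 - <<'E'
from h import *
snap('wrist','q1'); snap('scene','q1s',4,(210,130,350,230))
E
```

```text
time_s: 22.6
tcp_pos: [0.6384, 0.0481, -0.0167]
eef_rot: [-180.0, 0.0, -82.0]
contact_force: [-1.0, 0.5, 3.4]
gripper_width: 0.0117
[ 0.63837096  0.0481406  -0.01668002] [-1.79984059e+02  2.77449668e-03 -8.19872332e+01]
time_s: 23.35
tcp_pos: [0.6385, 0.0483, 0.1139]
eef_rot: [-179.9, 0.0, -82.0]
contact_force: [0.6, -0.1, -2.1]
gripper_width: 0.0117
```

View pics/q1.png

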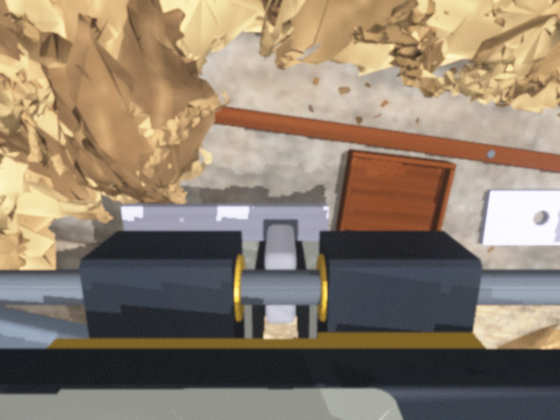

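View pics/q1s.png

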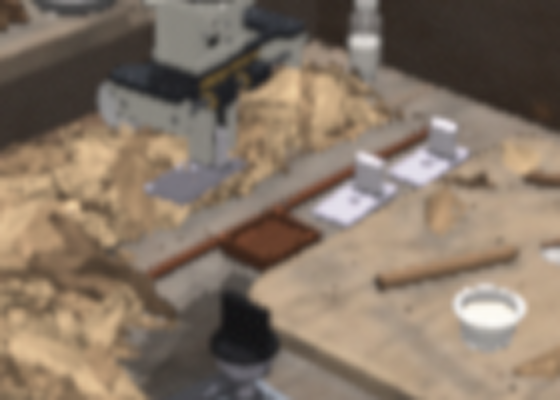

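Run:
```python
from h import *
im=cv2.imread('pics/n1.png'); cv2.imwrite('pics/n2.png',cv2.resize(im[85:260,20:330],None,fx=2.5,fy=2.5,interpolation=2))
p=(.4373,.2752,np.radians(-6.28)); c=jp(p,-.055,.068); print(c); togo((*c,.15),-82)
```

```text
[0.39006838 0.34880825]
TOGO d [-332.3  203.   -37.9] w [ 0.13  0.01 -0.01]
```

View pics/n2.png

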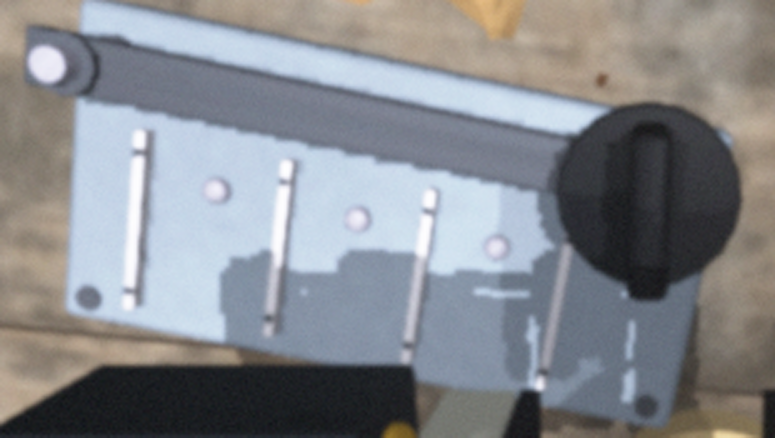

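Run:
```python
from h import *
s=dict(tcp_pos=np.array([0.44628744,0.17628189,0.19189082]),eef_rot=np.array([179.9,-.1,-84.5]))
g=lambda a:(20+a[0]/2.5,85+a[1]/2.5)
o=[(0,.068,.027),(0,.014,.027),(0,-.04,.027),(.04,.109,.064),(.018,.095,.03),(-.052,.095,.03),(.018,.041,.03),(-.052,.041,.03),(.018,-.013,.03)]
x=[(216,190),(357,219),(497,245),(48,64),(143,130),(130,307),(289,159),(269,335),(431,189)]
p=fitpose('wrist',o,[g(a) for a in x],s,(.437,.275),-6)
for y in (-.04,.014,.068): print(jp(p,0,y))
print(jp(p,.04,-.092))
```

```text
pose [438.6 273.5] yaw -5.98 res [-0.5  0.2  0.1 -0.1  0.2  0.6  0.2 -0.4 -0.6 -0.3 -0.1  0.7 -0.3 -0.1
  0.3  0.2  0.7 -0.5]
[0.43447536 0.23370248]
[0.4401036  0.28740837]
[0.44573184 0.34111427]
[0.46883771 0.17781663]
```

```bash
python3 -m crank '[{"dx":-22,"dy":14,"dz":-19,"wx":0,"wy":0,"wz":0,"hand":0},{"dx":-44.3,"dy":27,"dz":-19,"wx":0,"wy":0,"wz":0,"hand":0},{"dx":-44.3,"dy":27,"dz":0,"wx":0,"wy":0,"wz":0,"hand":0},{"dx":-44.3,"dy":27,"dz":0,"wx":0,"wy":0,"wz":0,"hand":0},{"dx":-44.3,"dy":27,"dz":0,"wx":0,"wy":0,"wz":0,"hand":0},{"dx":-44.3,"dy":27,"dz":0,"wx":0,"wy":0,"wz":0,"hand":0},{"dx":-44.3,"dy":27,"dz":0,"wx":0,"wy":0,"wz":0,"hand":0},{"dx":-44.3,"dy":27,"dz":0,"wx":0,"wy":0,"wz":0,"hand":0},{"dx":0,"dy":0,"dz":0,"wx":0,"wy":0,"wz":6,"hand":0},{"dx":0,"dy":0,"dz":0,"wx":0,"wy":0,"wz":9.8,"hand":0}]'
python3 -m crank '[{"dx":0,"dy":0,"dz":0,"wx":0,"wy":0,"wz":9.8,"hand":0},{"dx":0,"dy":0,"dz":0,"wx":0,"wy":0,"wz":9.8,"hand":0},{"dx":0,"dy":0,"dz":0,"wx":0,"wy":0,"wz":9.8,"hand":0},{"dx":0,"dy":0,"dz":0,"wx":0,"wy":0,"wz":9.8,"hand":0},{"dx":0,"dy":0,"dz":0,"wx":0,"wy":0,"wz":9.8,"hand":0},{"dx":0,"dy":0,"dz":0,"wx":0,"wy":0,"wz":9.8,"hand":0},{"dx":0,"dy":0,"dz":0,"wx":0,"wy":0,"wz":9.8,"hand":0},{"dx":0,"dy":0,"dz":0,"wx":0,"wy":0,"wz":9.8,"hand":0},{"dx":0,"dy":0,"dz":0,"wx":0,"wy":0,"wz":9.8,"hand":0},{"dx":0,"dy":0,"dz":0,"wx":0,"wy":0,"wz":0,"hand":0}]'
python3 -m crank '[{"dx":0,"dy":0,"dz":0,"wx":0,"wy":0,"wz":0,"hand":0}]'
python3 - <<'E'
from h import *
p=(.4379,.2744,np.radians(-6.1)); c=jp(p,-.055,.068); print(c); togo((*c,.10),173.9)
s,im=snap('wrist','r1'); cv2.imwrite('pics/r2.png',cv2.resize(im[20:260,130:430],None,fx=2.5,fy=2.5,interpolation=2))
E
```

```text
time_s: 24.7
tcp_pos: [0.3897, 0.3485, 0.1492]
eef_rot: [179.9, -0.2, -98.0]
contact_force: [0.6, 0.1, -1.3]
gripper_width: 0.0114
time_s: 25.95
tcp_pos: [0.3904, 0.3479, 0.1495]
eef_rot: [-179.9, -0.1, 174.1]
contact_force: [0.4, -0.6, -1.3]
gripper_width: 0.0114
time_s: 26.08
tcp_pos: [0.3907, 0.3482, 0.1502]
eef_rot: [-179.9, -0.0, 174.2]
contact_force: [0.5, -0.5, -1.8]
gripper_width: 0.0118
[0.39043737 0.3478595 ]
TOGO d [ 0.2 -0.3 50.2] w [-0.09 -0.04  0.32]
```

View pics/r1.png

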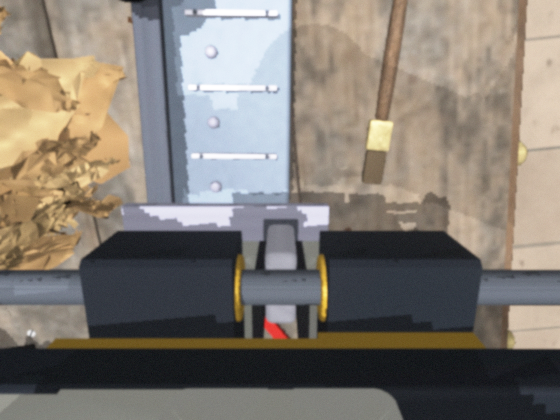

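Run:
```python
from h import *
im=cv2.imread('pics/r1.png'); cv2.imwrite('pics/r2.png',cv2.resize(im[0:235,110:340],None,fx=2.5,fy=2.5,interpolation=2))
```

```text
(no output)
```

View pics/r2.png

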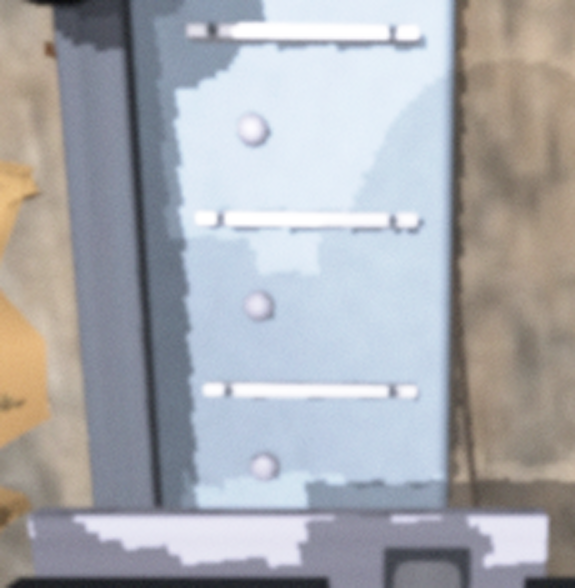

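Run:
```python
from h import *
s=get_state()
g=lambda a:(110+a[0]/2.5,a[1]/2.5)
o=[(0,-.04,.027),(0,.014,.027),(0,.068,.027),(.018,-.067,.03),(-.052,-.067,.03),(.018,-.013,.03),(-.052,-.013,.03),(.018,.041,.03),(-.052,.041,.03)]
x=[(253,129),(259,306),(264,466),(190,31),(420,33),(196,218),(421,221),(203,389),(418,392)]
p=fitpose('wrist',o,[g(a) for a in x],s,(.437,.275),-6)
for y in (-.04,.014,.068): print(jp(p,0,y))
T=Twrist(s)
for tx in (-.073,.022):
  for tz in (-.0167,-.0227):
    q=proj('wrist',(T@np.array([tx,-.023,tz,1]))[:3],s); print(tx,tz,((q-[110,0])*2.5).round(1))
```

```text
pose [437.5 275.4] yaw -6.49 res [ 0.  -0.4 -0.2 -0.  -0.2  1.  -0.7 -0.6  0.7  0.   0.4 -0.1 -0.6 -0.
  0.7  0.2 -0.2  0.1]
[0.43297663 0.2356979 ]
[0.43908429 0.28935138]
[0.44519194 0.34300487]
-0.073 -0.0167 [ 39.6 506.8]
-0.073 -0.0227 [ 26.7 515.2]
0.022 -0.0167 [541.2 507.5]
0.022 -0.0227 [545.1 515.9]
```

```bash
cat >> h.py <<'E'
P=(.4375,.2752,np.radians(-6.35))
E
python3 - <<'E'
from h import *
togo((*jp(P,-.055,.068),.0145),173.65); togo((*jp(P,-.028,.068),.0145),173.65)
E
```

```text
TOGO d [  0.4   0.6 135.9] w [-0.06 -0.03  0.53]
TOGO d [-26.6   0.3 135.9] w [-0.06 -0.03  0.53]
```

Lower to just above slot height.

```bash
python3 -m crank '[{"dx":0.4,"dy":0.6,"dz":30,"wx":0,"wy":0,"wz":0.5,"hand":0},{"dx":0,"dy":0,"dz":40,"wx":0,"wy":0,"wz":0,"hand":0},{"dx":0,"dy":0,"dz":40,"wx":0,"wy":0,"wz":0,"hand":0},{"dx":0,"dy":0,"dz":18,"wx":0,"wy":0,"wz":0,"hand":0},{"dx":0,"dy":0,"dz":0,"wx":0,"wy":0,"wz":0,"hand":0},{"dx":0,"dy":0,"dz":0,"wx":0,"wy":0,"wz":0,"hand":0}]'
python3 - <<'E'
from h import *
togo((*jp(P,-.055,.068),.0145),173.65); 
s,im=snap('wrist','s1')
E
```

```text
time_s: 26.88
tcp_pos: [0.3911, 0.3499, 0.0239]
eef_rot: [180.0, 0.0, 173.6]
contact_force: [-0.0, 0.6, -1.4]
gripper_width: 0.0115
TOGO d [ 0.6 -1.1  9.4] w [ 0.05  0.03 -0.07]
```

View pics/s1.png

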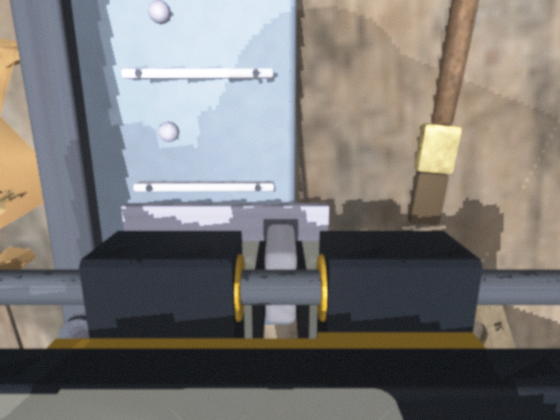

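Run:
```python
from h import *
s=get_state()
o=[(0,-.04,.027),(0,.014,.027),(.018,-.013,.03),(-.052,-.013,.03),(.018,.041,.03),(-.052,.041,.03)]
x=[(159.5,11),(168.5,131),(121.5,73),(273.5,72.5),(134,187),(274.5,187)]
p=fitpose('wrist',o,x,s,(.437,.275),-6)
togo((*jp(p,-.055,.068),.0145),173.65);togo((*jp(p,-.028,.068),.0145),173.65)
```

```text
pose [437.8 275.2] yaw -6.31 res [-1.  -1.  -0.7  0.7  0.8 -0.2  0.6  0.2  0.1  0.2  0.1  0.2]
TOGO d [ 0.4 -1.3  9.7] w [ 0.09  0.05 -0.09]
TOGO d [-26.6  -1.2   9.7] w [ 0.09  0.05 -0.09]
```

```bash
python3 -m crank '[{"dx":0.2,"dy":-1.2,"dz":5,"wx":0,"wy":0,"wz":0,"hand":0},{"dx":0,"dy":0,"dz":4.4,"wx":0,"wy":0,"wz":0,"hand":0},{"dx":0,"dy":0,"dz":0,"wx":0,"wy":0,"wz":0,"hand":0},{"dx":-9,"dy":0,"dz":0,"wx":0,"wy":0,"wz":0,"hand":0},{"dx":-9,"dy":0,"dz":0,"wx":0,"wy":0,"wz":0,"hand":0},{"dx":-9,"dy":0,"dz":0,"wx":0,"wy":0,"wz":0,"hand":0},{"dx":0,"dy":0,"dz":0,"wx":0,"wy":0,"wz":0,"hand":0},{"dx":0,"dy":0,"dz":0,"wx":0,"wy":0,"wz":0,"hand":0}]'
python3 - <<'E'
from h import *
p=(.4378,.2752,np.radians(-6.31)); togo((*jp(p,-.028,.068),.0053),173.65)
snap('scene','t1s',4,(190,180,330,280)); snap('wrist','t1')
E
```

```text
time_s: 27.92
tcp_pos: [0.4172, 0.3448, 0.0136]
eef_rot: [-180.0, -0.0, 173.5]
contact_force: [1.0, -1.0, -1.9]
gripper_width: 0.0118
TOGO d [-0.2  1.1  8.3] w [-0.02 -0.01 -0.17]
```

View pics/t1s.png

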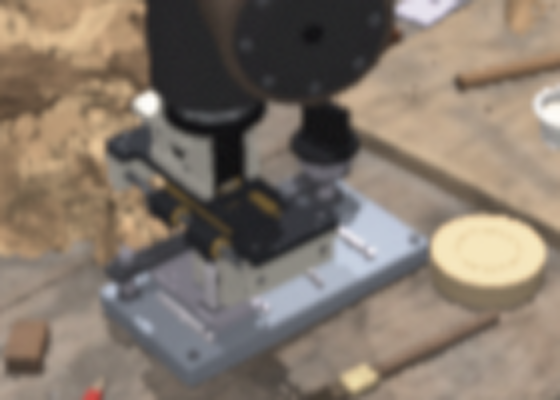

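```bash
python3 -m crank '[{"dx":-0.2,"dy":0.9,"dz":0,"wx":0,"wy":0,"wz":0,"hand":0},{"dx":0,"dy":0,"dz":3,"wx":0,"wy":0,"wz":0,"hand":0},{"dx":0,"dy":0,"dz":2,"wx":0,"wy":0,"wz":0,"hand":0},{"dx":0,"dy":0,"dz":2,"wx":0,"wy":0,"wz":0,"hand":0},{"dx":0,"dy":0,"dz":0,"wx":0,"wy":0,"wz":0,"hand":0}]';python3 -m crank '[{"dx":0,"dy":0,"dz":1.5,"wx":0,"wy":0,"wz":0,"hand":0},{"dx":0,"dy":0,"dz":0,"wx":0,"wy":0,"wz":0,"hand":0},{"dx":0,"dy":0,"dz":0,"wx":0,"wy":0,"wz":0,"hand":0}]'
```

```text
time_s: 28.65
tcp_pos: [0.4173, 0.3458, 0.0064]
eef_rot: [-180.0, -0.0, 173.5]
contact_force: [-1.1, -0.2, -1.7]
gripper_width: 0.0119
time_s: 29.02
tcp_pos: [0.4175, 0.3461, 0.0053]
eef_rot: [180.0, 0.0, 173.5]
contact_force: [-0.5, -0.0, -0.3]
gripper_width: 0.0117
```

```bash
python3 -m crank '[{"dx":0,"dy":0,"dz":0.7,"wx":0,"wy":0,"wz":0,"hand":0},{"dx":0,"dy":0,"dz":0,"wx":0,"wy":0,"wz":0,"hand":0},{"dx":0,"dy":0,"dz":0,"wx":0,"wy":0,"wz":0,"hand":35},{"dx":0,"dy":0,"dz":0,"wx":0,"wy":0,"wz":0,"hand":35},{"dx":0,"dy":0,"dz":0,"wx":0,"wy":0,"wz":0,"hand":35},{"dx":0,"dy":0,"dz":-20,"wx":0,"wy":0,"wz":0,"hand":35},{"dx":0,"dy":0,"dz":-40,"wx":0,"wy":0,"wz":0,"hand":35},{"dx":0,"dy":0,"dz":-50,"wx":0,"wy":0,"wz":0,"hand":35},{"dx":0,"dy":40,"dz":-30,"wx":0,"wy":0,"wz":0,"hand":35},{"dx":0,"dy":0,"dz":0,"wx":0,"wy":0,"wz":0,"hand":35}]'; python3 -m crank '[{"dx":0,"dy":0,"dz":0,"wx":0,"wy":0,"wz":0,"hand":35}]'
python3 - <<'E'
from h import *
s,im=snap('wrist','u1'); print(s['tcp_pos'],s['eef_rot'])
cv2.imwrite('pics/u2.png',cv2.resize(im[50:240,130:360],None,fx=3,fy=3,interpolation=2))
E
```

```text
time_s: 30.28
tcp_pos: [0.4234, 0.389, 0.1472]
eef_rot: [179.7, 0.2, 173.6]
contact_force: [-1.5, -0.4, -1.1]
gripper_width: 0.0302
time_s: 30.4
tcp_pos: [0.4214, 0.3851, 0.1437]
eef_rot: [-179.9, -0.1, 173.5]
contact_force: [-0.5, -0.4, 0.1]
gripper_width: 0.0305
[0.42137359 0.38513498 0.1436747 ] [-1.79939207e+02 -5.27776147e-02  1.73513968e+02]
```

View pics/u2.png

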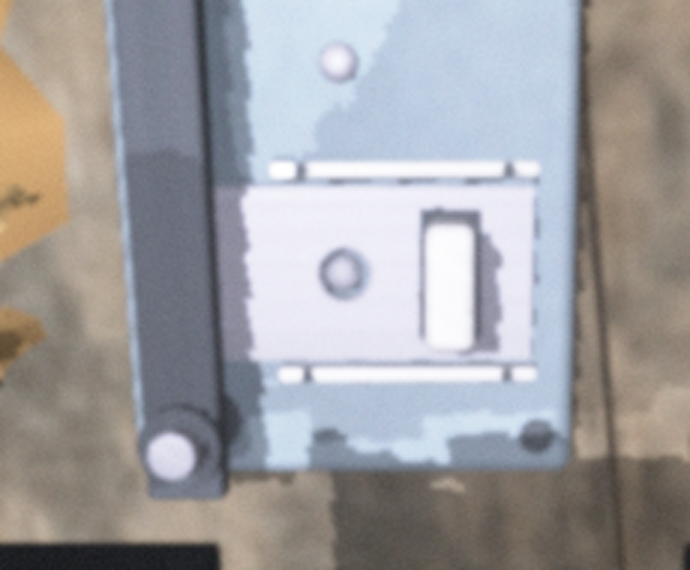

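Run:
```python
from h import *
togo((.640,-.14,.18),-85)
import scipy
s=get_state(); print(Ro.from_euler('xyz',[180,0,-85],degrees=True).as_matrix().T@(np.array([.64,-.14,.18])-s['tcp_pos'])*1e3)
```

```text
TOGO d [-276.7 -496.5  -36.1] w [-2.0000e-02 -1.4000e-01 -1.0151e+02]
[ 541.69390105 -172.14213453  -36.68776079]
```

```bash
python3 -m crank '[{"dx":0,"dy":0,"dz":-4,"wx":0,"wy":0,"wz":-10.1,"hand":45},{"dx":0,"dy":0,"dz":-4,"wx":0,"wy":0,"wz":-10.2,"hand":45},{"dx":0,"dy":0,"dz":-4,"wx":0,"wy":0,"wz":-10.2,"hand":45},{"dx":0,"dy":0,"dz":-4,"wx":0,"wy":0,"wz":-10.2,"hand":45},{"dx":0,"dy":0,"dz":-4,"wx":0,"wy":0,"wz":-10.1,"hand":45},{"dx":0,"dy":0,"dz":-4,"wx":0,"wy":0,"wz":-10.1,"hand":45},{"dx":0,"dy":0,"dz":-4,"wx":0,"wy":0,"wz":-10.1,"hand":45},{"dx":0,"dy":0,"dz":-4,"wx":0,"wy":0,"wz":-10.2,"hand":45},{"dx":0,"dy":0,"dz":-4,"wx":0,"wy":0,"wz":-10.2,"hand":45},{"dx":0,"dy":0,"dz":0,"wx":0,"wy":0,"wz":-10.1,"hand":45}]'
python3 -m crank '[{"dx":54,"dy":-17.2,"dz":0,"wx":0,"wy":0,"wz":0,"hand":45},{"dx":54,"dy":-17.2,"dz":0,"wx":0,"wy":0,"wz":0,"hand":45},{"dx":54,"dy":-17.2,"dz":0,"wx":0,"wy":0,"wz":0,"hand":45},{"dx":54,"dy":-17.2,"dz":0,"wx":0,"wy":0,"wz":0,"hand":45},{"dx":54,"dy":-17.2,"dz":0,"wx":0,"wy":0,"wz":0,"hand":45},{"dx":54,"dy":-17.2,"dz":0,"wx":0,"wy":0,"wz":0,"hand":45},{"dx":54,"dy":-17.2,"dz":0,"wx":0,"wy":0,"wz":0,"hand":45},{"dx":54,"dy":-17.2,"dz":0,"wx":0,"wy":0,"wz":0,"hand":45},{"dx":54,"dy":-17.2,"dz":0,"wx":0,"wy":0,"wz":0,"hand":45},{"dx":54,"dy":-17.2,"dz":0,"wx":0,"wy":0,"wz":0,"hand":45}]'
python3 -m crank '[{"dx":0,"dy":0,"dz":0,"wx":0,"wy":0,"wz":0,"hand":45},{"dx":0,"dy":0,"dz":0,"wx":0,"wy":0,"wz":0,"hand":45}]'
python3 - <<'E'
from h import *
s,im=snap('wrist','v1'); print(s['tcp_pos'],s['eef_rot'])
for d in finder.place_of('plate0','wrist')[:4]: print(d['conf'],d['centre'],ray('wrist',d['centre'],0,s))
E
```

```text
time_s: 31.7
tcp_pos: [0.4217, 0.3846, 0.1796]
eef_rot: [179.9, -0.1, -84.7]
contact_force: [0.3, 0.3, -0.7]
gripper_width: 0.0395
time_s: 32.95
tcp_pos: [0.6399, -0.1394, 0.1792]
eef_rot: [179.9, 0.0, -85.0]
contact_force: [1.3, 1.3, 0.4]
gripper_width: 0.0397
time_s: 33.2
tcp_pos: [0.6393, -0.1377, 0.1791]
eef_rot: [179.9, 0.0, -85.1]
contact_force: [-0.8, 1.4, -0.0]
gripper_width: 0.0395
[ 0.63932487 -0.13773758  0.1790845 ] [ 1.79857600e+02  2.01114586e-02 -8.50741997e+01]
0.92 [426.1, 182.8] [ 0.64361245 -0.28334221  0.        ]
0.63 [311.7, 168.8] [ 0.64764412 -0.16823213  0.        ]
```

View pics/v1.png

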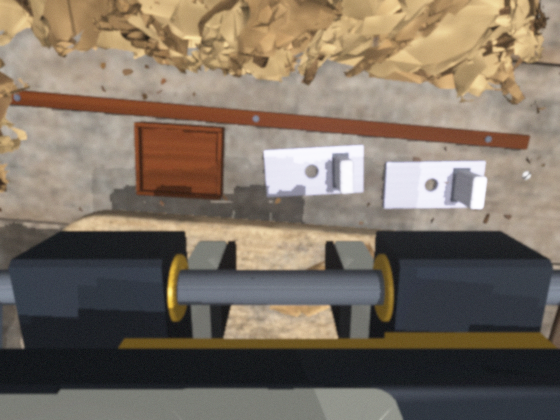

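Run:
```python
import cv2
im=cv2.imread('pics/v1.png'); cv2.imwrite('pics/v2.png',cv2.resize(im[135:220,255:375],None,fx=6,fy=6,interpolation=2))
```

```text
(no output)
```

View pics/v2.png

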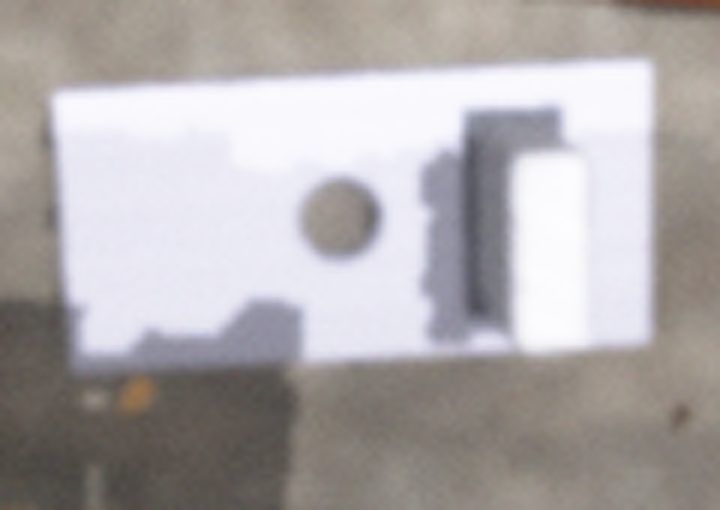

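Run:
```python
from h import *
s=get_state()
p=fitplate((255,135),6,dict(hole=(341,219),fu=(651,61),fd=(652,345),bu=(54,93),bd=(72,372),t_bu=(512,155),t_fu=(584,153),t_bd=(516,350),t_fd=(585,346)),s,(.646,-.168),95)
c=jp(p,-.028,0); print('tab',c); y=np.degrees(p[2])-180; togo((c[0],c[1],-.016),y); print(y)
```

```text
pose [ 646.5 -166.7] yaw 98.26 res [-0.2  0.1 -0.5 -0.1 -0.7 -0.7  0.1 -0.   0.1 -0.2 -0.6 -0.2  1.2 -0.6
 -0.8  0.8  1.2  0.8]
tab [ 0.65056932 -0.19442458]
TOGO d [ 58.7  -5.8 196.1] w [ 0.05  0.01 -3.21]
-81.73572964223288
```

```bash
python3 -m crank '[{"dx":29,"dy":-3,"dz":15,"wx":0,"wy":0,"wz":0,"hand":45},{"dx":29.7,"dy":-2.8,"dz":15,"wx":0,"wy":0,"wz":-3.2,"hand":45},{"dx":0,"dy":0,"dz":45,"wx":0,"wy":0,"wz":0,"hand":45},{"dx":0,"dy":0,"dz":45,"wx":0,"wy":0,"wz":0,"hand":45},{"dx":0,"dy":0,"dz":30,"wx":0,"wy":0,"wz":0,"hand":45},{"dx":0,"dy":0,"dz":0,"wx":0,"wy":0,"wz":0,"hand":45},{"dx":0,"dy":0,"dz":0,"wx":0,"wy":0,"wz":0,"hand":45}]'
python3 - <<'E'
from h import *
s,im=snap('wrist','w1'); togo((.6506,-.1944,-.016),-81.8)
E
```

```text
time_s: 34.17
tcp_pos: [0.6525, -0.1946, 0.0322]
eef_rot: [-179.9, -0.0, -81.7]
contact_force: [1.5, 0.2, 0.3]
gripper_width: 0.0395
TOGO d [-0.7  2.3 48.7] w [-0.16 -0.05  0.08]
```

View pics/w1.png

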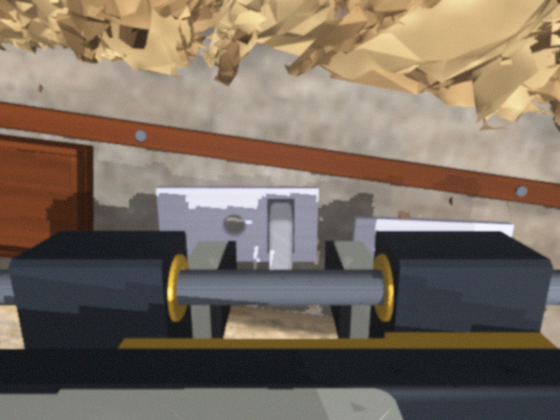

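```bash
python3 -m crank '[{"dx":-0.7,"dy":1.5,"dz":18,"wx":0,"wy":0,"wz":0,"hand":45},{"dx":0,"dy":0,"dz":15,"wx":0,"wy":0,"wz":0,"hand":45},{"dx":0,"dy":0,"dz":10,"wx":0,"wy":0,"wz":0,"hand":45},{"dx":0,"dy":0,"dz":5.5,"wx":0,"wy":0,"wz":0,"hand":45},{"dx":0,"dy":0,"dz":0,"wx":0,"wy":0,"wz":0,"hand":45},{"dx":0,"dy":0,"dz":0,"wx":0,"wy":0,"wz":0,"hand":45}]'
python3 - <<'E'
from h import *
togo((.6506,-.1944,-.016),-81.8)
E
```

```text
time_s: 34.98
tcp_pos: [0.6501, -0.1948, -0.0177]
eef_rot: [-180.0, -0.0, -81.8]
contact_force: [-0.9, 1.1, -1.2]
gripper_width: 0.0394
TOGO d [-0.3 -0.5 -1.7] w [-0.03 -0.01  0.01]
```

```bash
python3 -m crank '[{"dx":0,"dy":-0.5,"dz":-1,"wx":0,"wy":0,"wz":0,"hand":0},{"dx":0,"dy":0,"dz":0,"wx":0,"wy":0,"wz":0,"hand":0},{"dx":0,"dy":0,"dz":0,"wx":0,"wy":0,"wz":0,"hand":0},{"dx":0,"dy":0,"dz":0,"wx":0,"wy":0,"wz":0,"hand":0},{"dx":0,"dy":0,"dz":0,"wx":0,"wy":0,"wz":0,"hand":0},{"dx":0,"dy":0,"dz":0,"wx":0,"wy":0,"wz":0,"hand":0},{"dx":0,"dy":0,"dz":0,"wx":0,"wy":0,"wz":0,"hand":0}]' 55
python3 - <<'E'
from h import *
s=get_state(); print(s['tcp_pos'],s['eef_rot'])
c=np.array([.4115+.0268*-1+.0,.2924]); c=np.array([.4175,.3461])-.054*np.array([.1106,.9939])-.027*np.array([.9939,-.1106]); print(c)
togo((*c,.15),-81.8)
E
python3 -m crank '[{"dx":0,"dy":0,"dz":-10,"wx":0,"wy":0,"wz":0,"hand":0},{"dx":0,"dy":0,"dz":-30,"wx":0,"wy":0,"wz":0,"hand":0},{"dx":0,"dy":0,"dz":-45,"wx":0,"wy":0,"wz":0,"hand":0},{"dx":0,"dy":0,"dz":-45,"wx":0,"wy":0,"wz":0,"hand":0},{"dx":0,"dy":0,"dz":-37,"wx":0,"wy":0,"wz":0,"hand":0},{"dx":0,"dy":0,"dz":0,"wx":0,"wy":0,"wz":0,"hand":0}]'
```

```text
time_s: 35.85
tcp_pos: [0.6504, -0.1947, -0.0168]
eef_rot: [-180.0, -0.0, -81.8]
contact_force: [-0.1, 0.9, 2.1]
gripper_width: 0.0115
[ 0.65037811 -0.19466069 -0.01678988] [-1.79986106e+02 -5.63422797e-03 -8.17872399e+01]
[0.3846923 0.2954156]
TOGO d [-523.   192.9 -166.9] w [-0.01 -0.01  0.01]
time_s: 36.6
tcp_pos: [0.6523, -0.1949, 0.1544]
eef_rot: [-179.6, -0.1, -81.8]
contact_force: [0.4, 0.4, -2.5]
gripper_width: 0.0119
```

```bash
python3 -m crank '[{"dx":-30,"dy":11,"dz":0,"wx":0,"wy":0,"wz":0,"hand":0},{"dx":-56,"dy":20.7,"dz":0,"wx":0,"wy":0,"wz":0,"hand":0},{"dx":-56,"dy":20.7,"dz":0,"wx":0,"wy":0,"wz":0,"hand":0},{"dx":-56,"dy":20.7,"dz":0,"wx":0,"wy":0,"wz":0,"hand":0},{"dx":-56,"dy":20.7,"dz":0,"wx":0,"wy":0,"wz":0,"hand":0},{"dx":-56,"dy":20.7,"dz":0,"wx":0,"wy":0,"wz":0,"hand":0},{"dx":-56,"dy":20.7,"dz":0,"wx":0,"wy":0,"wz":0,"hand":0},{"dx":-56,"dy":20.7,"dz":0,"wx":0,"wy":0,"wz":0,"hand":0},{"dx":-56,"dy":20.7,"dz":0,"wx":0,"wy":0,"wz":0,"hand":0},{"dx":-45,"dy":16.3,"dz":0,"wx":0,"wy":0,"wz":0,"hand":0}]'
python3 -m crank '[{"dx":0,"dy":0,"dz":0,"wx":0,"wy":0,"wz":8,"hand":0},{"dx":0,"dy":0,"dz":0,"wx":0,"wy":0,"wz":10.7,"hand":0},{"dx":0,"dy":0,"dz":0,"wx":0,"wy":0,"wz":10.7,"hand":0},{"dx":0,"dy":0,"dz":0,"wx":0,"wy":0,"wz":10.7,"hand":0},{"dx":0,"dy":0,"dz":0,"wx":0,"wy":0,"wz":10.7,"hand":0},{"dx":0,"dy":0,"dz":0,"wx":0,"wy":0,"wz":10.7,"hand":0},{"dx":0,"dy":0,"dz":0,"wx":0,"wy":0,"wz":10.7,"hand":0},{"dx":0,"dy":0,"dz":0,"wx":0,"wy":0,"wz":10.7,"hand":0},{"dx":0,"dy":0,"dz":0,"wx":0,"wy":0,"wz":10.7,"hand":0},{"dx":0,"dy":0,"dz":0,"wx":0,"wy":0,"wz":10.7,"hand":0}]'
python3 -m crank '[{"dx":0,"dy":0,"dz":0,"wx":0,"wy":0,"wz":0.3,"hand":0},{"dx":0,"dy":0,"dz":0,"wx":0,"wy":0,"wz":0,"hand":0}]'
python3 - <<'E'
from h import *
s,im=snap('wrist','x1'); togo((.3847,.2954,.0145),173.55)
E
```

```text
time_s: 37.85
tcp_pos: [0.3829, 0.2967, 0.1495]
eef_rot: [180.0, -0.0, -81.7]
contact_force: [1.1, -0.0, -1.5]
gripper_width: 0.0118
time_s: 39.1
tcp_pos: [0.3841, 0.2948, 0.1492]
eef_rot: [-179.9, -0.1, 173.5]
contact_force: [0.6, -0.1, -1.5]
gripper_width: 0.0117
time_s: 39.35
tcp_pos: [0.3845, 0.2952, 0.1497]
eef_rot: [-180.0, -0.0, 173.8]
contact_force: [0.8, 1.0, -1.4]
gripper_width: 0.0115
TOGO d [ -0.2   0.2 135.3] w [-0.02 -0.02  0.25]
```

View pics/x1.png

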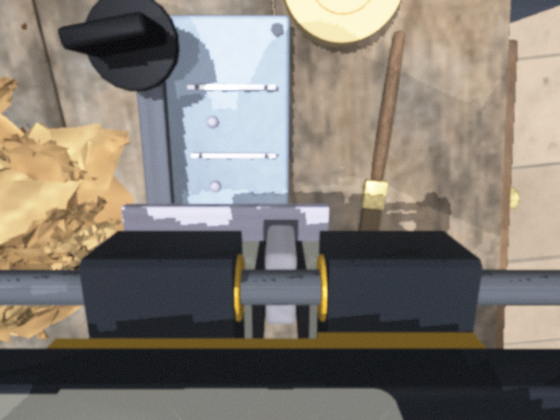

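```bash
python3 -m crank '[{"dx":-0.2,"dy":0.2,"dz":30,"wx":0,"wy":0,"wz":0.25,"hand":0},{"dx":0,"dy":0,"dz":40,"wx":0,"wy":0,"wz":0,"hand":0},{"dx":0,"dy":0,"dz":40,"wx":0,"wy":0,"wz":0,"hand":0},{"dx":0,"dy":0,"dz":20,"wx":0,"wy":0,"wz":0,"hand":0},{"dx":0,"dy":0,"dz":4,"wx":0,"wy":0,"wz":0,"hand":0},{"dx":0,"dy":0,"dz":0,"wx":0,"wy":0,"wz":0,"hand":0},{"dx":0,"dy":0,"dz":0,"wx":0,"wy":0,"wz":0,"hand":0}]'
python3 - <<'E'
from h import *
s,im=snap('wrist','y1'); togo((.3847,.2954,.0145),173.55)
E
```

```text
time_s: 40.28
tcp_pos: [0.3854, 0.2964, 0.0171]
eef_rot: [179.9, 0.1, 173.4]
contact_force: [-1.0, 0.5, -1.8]
gripper_width: 0.0117
TOGO d [ 0.5 -1.   2.5] w [ 0.1   0.05 -0.16]
```

View pics/y1.png

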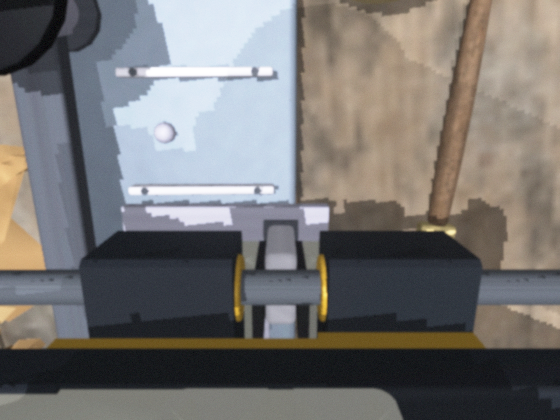

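```bash
python3 -m crank '[{"dx":0.3,"dy":-0.7,"dz":2.5,"wx":0,"wy":0,"wz":0,"hand":0},{"dx":0,"dy":0,"dz":0,"wx":0,"wy":0,"wz":0,"hand":0},{"dx":-9,"dy":0,"dz":0,"wx":0,"wy":0,"wz":0,"hand":0},{"dx":-9,"dy":0,"dz":0,"wx":0,"wy":0,"wz":0,"hand":0},{"dx":-9,"dy":0,"dz":0,"wx":0,"wy":0,"wz":0,"hand":0},{"dx":0,"dy":0,"dz":0,"wx":0,"wy":0,"wz":0,"hand":0},{"dx":0,"dy":0,"dz":0,"wx":0,"wy":0,"wz":0,"hand":0}]'
python3 - <<'E'
from h import *
s,im=snap('wrist','z1'); togo((.4115,.2924,.0053),173.55)
E
```

```text
time_s: 41.2
tcp_pos: [0.4113, 0.2915, 0.0133]
eef_rot: [-180.0, -0.0, 173.3]
contact_force: [0.4, 0.4, -1.1]
gripper_width: 0.0116
TOGO d [-0.2  0.8  8.1] w [-0.02 -0.01 -0.21]
```

```bash
python3 -m crank '[{"dx":-0.1,"dy":0.7,"dz":0,"wx":0,"wy":0,"wz":-0.2,"hand":0},{"dx":0,"dy":0,"dz":3,"wx":0,"wy":0,"wz":0,"hand":0},{"dx":0,"dy":0,"dz":2,"wx":0,"wy":0,"wz":0,"hand":0},{"dx":0,"dy":0,"dz":2,"wx":0,"wy":0,"wz":0,"hand":0},{"dx":0,"dy":0,"dz":1.2,"wx":0,"wy":0,"wz":0,"hand":0},{"dx":0,"dy":0,"dz":0,"wx":0,"wy":0,"wz":0,"hand":0},{"dx":0,"dy":0,"dz":0,"wx":0,"wy":0,"wz":0,"hand":0}]'
```

```text
time_s: 42.12
tcp_pos: [0.4115, 0.2926, 0.0053]
eef_rot: [180.0, 0.0, 173.6]
contact_force: [0.6, 0.3, -0.2]
gripper_width: 0.012
```

Dropped to floor height. Release, look, and head on.

```bash
python3 -m crank '[{"dx":0,"dy":0,"dz":0.5,"wx":0,"wy":0,"wz":0,"hand":0},{"dx":0,"dy":0,"dz":0,"wx":0,"wy":0,"wz":0,"hand":35},{"dx":0,"dy":0,"dz":0,"wx":0,"wy":0,"wz":0,"hand":35},{"dx":0,"dy":0,"dz":0,"wx":0,"wy":0,"wz":0,"hand":35},{"dx":0,"dy":0,"dz":-20,"wx":0,"wy":0,"wz":0,"hand":35},{"dx":0,"dy":0,"dz":-40,"wx":0,"wy":0,"wz":0,"hand":35},{"dx":0,"dy":0,"dz":-50,"wx":0,"wy":0,"wz":0,"hand":35},{"dx":0,"dy":40,"dz":-35,"wx":0,"wy":0,"wz":0,"hand":35},{"dx":0,"dy":0,"dz":0,"wx":0,"wy":0,"wz":0,"hand":35},{"dx":0,"dy":0,"dz":0,"wx":0,"wy":0,"wz":0,"hand":35}]'
python3 - <<'E'
from h import *
s,im=snap('wrist','A1')
togo((.645,-.255,.18),-85); print(Ro.from_euler('xyz',[180,0,-85],degrees=True).as_matrix().T@(np.array([.645,-.255,.18])-s['tcp_pos'])*1e3)
cv2.imwrite('pics/A2.png',cv2.resize(im[50:240,130:360],None,fx=3,fy=3,interpolation=2))
E
```

```text
time_s: 43.38
tcp_pos: [0.4154, 0.3318, 0.149]
eef_rot: [-180.0, -0.1, 173.6]
contact_force: [-0.3, -0.5, -0.9]
gripper_width: 0.0307
TOGO d [-294.1 -556.7  -30.8] w [-1.0000e-02 -1.4000e-01 -1.0146e+02]
[ 604.53611134 -177.60891154  -30.95454186]
```

View pics/A2.png

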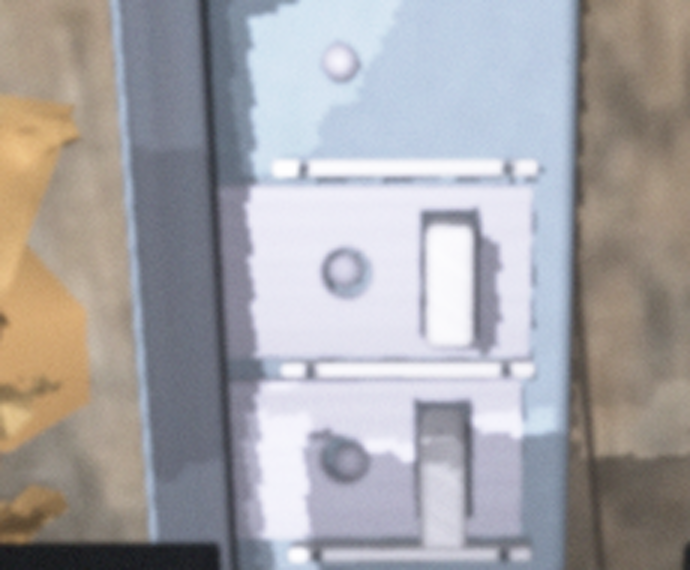

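```bash
python3 -m crank '[{"dx":0,"dy":0,"dz":-4,"wx":0,"wy":0,"wz":-10.1,"hand":45},{"dx":0,"dy":0,"dz":-4,"wx":0,"wy":0,"wz":-10.2,"hand":45},{"dx":0,"dy":0,"dz":-4,"wx":0,"wy":0,"wz":-10.2,"hand":45},{"dx":0,"dy":0,"dz":-4,"wx":0,"wy":0,"wz":-10.2,"hand":45},{"dx":0,"dy":0,"dz":-4,"wx":0,"wy":0,"wz":-10.1,"hand":45},{"dx":0,"dy":0,"dz":-4,"wx":0,"wy":0,"wz":-10.1,"hand":45},{"dx":0,"dy":0,"dz":-4,"wx":0,"wy":0,"wz":-10.1,"hand":45},{"dx":0,"dy":0,"dz":-3,"wx":0,"wy":0,"wz":-10.2,"hand":45},{"dx":0,"dy":0,"dz":0,"wx":0,"wy":0,"wz":-10.2,"hand":45},{"dx":0,"dy":0,"dz":0,"wx":0,"wy":0,"wz":-10.1,"hand":45}]'
python3 -m crank '[{"dx":57,"dy":-17,"dz":0,"wx":0,"wy":0,"wz":0,"hand":45},{"dx":57,"dy":-17,"dz":0,"wx":0,"wy":0,"wz":0,"hand":45},{"dx":57,"dy":-17,"dz":0,"wx":0,"wy":0,"wz":0,"hand":45},{"dx":57,"dy":-17,"dz":0,"wx":0,"wy":0,"wz":0,"hand":45},{"dx":57,"dy":-17,"dz":0,"wx":0,"wy":0,"wz":0,"hand":45},{"dx":57,"dy":-17,"dz":0,"wx":0,"wy":0,"wz":0,"hand":45},{"dx":57,"dy":-17,"dz":0,"wx":0,"wy":0,"wz":0,"hand":45},{"dx":57,"dy":-17,"dz":0,"wx":0,"wy":0,"wz":0,"hand":45},{"dx":57,"dy":-17,"dz":0,"wx":0,"wy":0,"wz":0,"hand":45},{"dx":57,"dy":-17,"dz":0,"wx":0,"wy":0,"wz":0,"hand":45}]'
python3 -m crank '[{"dx":34,"dy":-7,"dz":0,"wx":0,"wy":0,"wz":0,"hand":45},{"dx":0,"dy":0,"dz":0,"wx":0,"wy":0,"wz":0,"hand":45},{"dx":0,"dy":0,"dz":0,"wx":0,"wy":0,"wz":0,"hand":45}]'
python3 - <<'E'
from h import *
s,im=snap('wrist','B1'); print(s['tcp_pos'],s['eef_rot'],s['qd'].round(1))
for d in finder.place_of('plate0','wrist')[:4]: print(d['conf'],d['centre'],ray('wrist',d['centre'],0,s))
E
```

```text
time_s: 44.68
tcp_pos: [0.4155, 0.331, 0.1795]
eef_rot: [179.9, -0.1, -84.6]
contact_force: [-0.6, -0.5, -0.7]
gripper_width: 0.0394
time_s: 45.92
tcp_pos: [0.6349, -0.2227, 0.1792]
eef_rot: [179.9, 0.0, -85.0]
contact_force: [1.2, 0.3, 1.2]
gripper_width: 0.0399
time_s: 46.3
tcp_pos: [0.6445, -0.2537, 0.1795]
eef_rot: [179.9, 0.0, -85.0]
contact_force: [-0.6, 0.1, -0.2]
gripper_width: 0.0394
[ 0.64449114 -0.25366414  0.17946163] [ 1.79875082e+02  4.26342072e-02 -8.49834306e+01] [ 1.3 -1.  -0.   0.1 -0.   0. ]
0.59 [309.2, 178.2] [ 0.64323342 -0.28267438  0.        ]
```

View pics/B1.png

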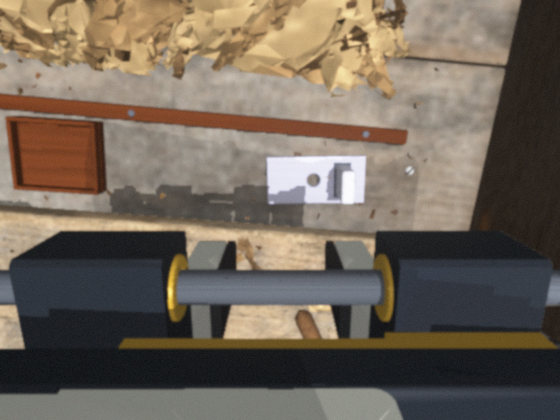

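Run:
```python
import cv2
im=cv2.imread('pics/B1.png'); cv2.imwrite('pics/B2.png',cv2.resize(im[140:225,255:375],None,fx=6,fy=6,interpolation=2))
```

```text
(no output)
```

View pics/B2.png

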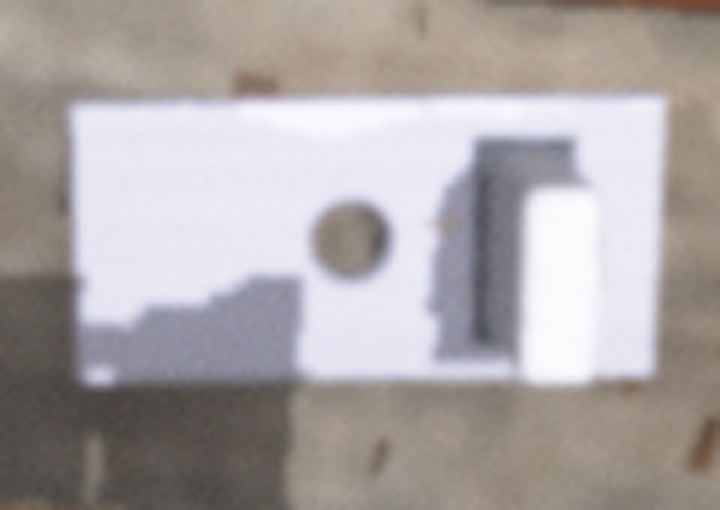

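Run:
```python
from h import *
s=get_state()
p=fitplate((255,140),6,dict(hole=(351,240),fu=(665,97),fd=(655,378),bu=(72,103),bd=(80,383),t_bu=(527,188),t_fu=(597,188),t_bd=(525,383),t_fd=(596,381)),s,(.646,-.28),95)
c=jp(p,-.028,0.005); print('grip',c); y=np.degrees(p[2])-180; togo((c[0],c[1],-.016),y); print(y)
```

```text
pose [ 643.5 -286. ] yaw 96.13 res [ 0.1  0.2 -0.4 -0.2 -0.6 -1.   0.2  0.4  0.  -0.3 -0.5 -0.   1.5 -0.2
 -1.   0.5  0.5  0.6]
grip [ 0.64151744 -0.31434542]
TOGO d [ 61.    8.9 196.5] w [ 0.04  0.02 -1.02]
-83.87200631696265
```

```bash
python3 -m crank '[{"dx":31,"dy":4,"dz":15,"wx":0,"wy":0,"wz":0,"hand":45},{"dx":30,"dy":4.5,"dz":15,"wx":0,"wy":0,"wz":-1.1,"hand":45},{"dx":0,"dy":0,"dz":45,"wx":0,"wy":0,"wz":0,"hand":45},{"dx":0,"dy":0,"dz":45,"wx":0,"wy":0,"wz":0,"hand":45},{"dx":0,"dy":0,"dz":30,"wx":0,"wy":0,"wz":0,"hand":45},{"dx":0,"dy":0,"dz":0,"wx":0,"wy":0,"wz":0,"hand":45},{"dx":0,"dy":0,"dz":0,"wx":0,"wy":0,"wz":0,"hand":45}]'
python3 - <<'E'
from h import *
s,im=snap('wrist','C1'); togo((.6415,-.3143,-.016),-83.9)
E
```

```text
time_s: 47.28
tcp_pos: [0.6437, -0.3149, 0.0327]
eef_rot: [-179.9, -0.1, -83.8]
contact_force: [-0.7, 0.0, 0.9]
gripper_width: 0.0396
TOGO d [-1.2  2.5 49.1] w [-0.16 -0.07  0.12]
```

View pics/C1.png

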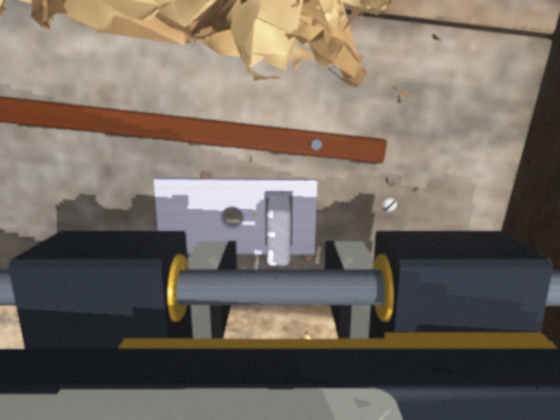

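```bash
python3 -m crank '[{"dx":-1,"dy":1.3,"dz":18,"wx":0,"wy":0,"wz":0,"hand":45},{"dx":0,"dy":0,"dz":15,"wx":0,"wy":0,"wz":0,"hand":45},{"dx":0,"dy":0,"dz":10,"wx":0,"wy":0,"wz":0,"hand":45},{"dx":0,"dy":0,"dz":5,"wx":0,"wy":0,"wz":0,"hand":45},{"dx":0,"dy":0,"dz":0,"wx":0,"wy":0,"wz":0,"hand":45},{"dx":0,"dy":0,"dz":0,"wx":0,"wy":0,"wz":0,"hand":45}]'
python3 - <<'E'
from h import *
togo((.6415,-.3143,-.016),-83.9)
E
python3 -m crank '[{"dx":0,"dy":0,"dz":0,"wx":0,"wy":0,"wz":0,"hand":0},{"dx":0,"dy":0,"dz":0,"wx":0,"wy":0,"wz":0,"hand":0},{"dx":0,"dy":0,"dz":0,"wx":0,"wy":0,"wz":0,"hand":0},{"dx":0,"dy":0,"dz":0,"wx":0,"wy":0,"wz":0,"hand":0},{"dx":0,"dy":0,"dz":0,"wx":0,"wy":0,"wz":0,"hand":0},{"dx":0,"dy":0,"dz":0,"wx":0,"wy":0,"wz":0,"hand":0},{"dx":0,"dy":0,"dz":0,"wx":0,"wy":0,"wz":0,"hand":0}]' 55
```

```text
time_s: 48.08
tcp_pos: [0.6415, -0.3146, -0.0168]
eef_rot: [-180.0, -0.0, -83.8]
contact_force: [-0.3, -0.0, -0.6]
gripper_width: 0.0392
TOGO d [-0.3 -0.1 -0.8] w [-0.03 -0.02  0.06]
time_s: 48.95
tcp_pos: [0.6411, -0.3144, -0.0171]
eef_rot: [-180.0, -0.0, -83.8]
contact_force: [-0.9, 0.5, 2.6]
gripper_width: 0.0118
```

```bash
python3 -m crank '[{"dx":0,"dy":0,"dz":-10,"wx":0,"wy":0,"wz":0,"hand":0},{"dx":0,"dy":0,"dz":-30,"wx":0,"wy":0,"wz":0,"hand":0},{"dx":0,"dy":0,"dz":-45,"wx":0,"wy":0,"wz":0,"hand":0},{"dx":0,"dy":0,"dz":-45,"wx":0,"wy":0,"wz":0,"hand":0},{"dx":0,"dy":0,"dz":-37,"wx":0,"wy":0,"wz":0,"hand":0},{"dx":0,"dy":0,"dz":0,"wx":0,"wy":0,"wz":0,"hand":0}]'
python3 - <<'E'
from h import *
togo((.3794,.2472,.15),-83.8)
E
```

```text
time_s: 49.7
tcp_pos: [0.6431, -0.3152, 0.1546]
eef_rot: [-179.6, -0.2, -83.8]
contact_force: [0.0, -0.5, -1.7]
gripper_width: 0.0114
TOGO d [-587.5  201.6    1.7] w [-0.37 -0.16 -0.02]
```

```bash
python3 -m crank '[{"dx":-30,"dy":10,"dz":0,"wx":0,"wy":0,"wz":0,"hand":0},{"dx":-58,"dy":20,"dz":0,"wx":0,"wy":0,"wz":0,"hand":0},{"dx":-58,"dy":20,"dz":0,"wx":0,"wy":0,"wz":0,"hand":0},{"dx":-58,"dy":20,"dz":0,"wx":0,"wy":0,"wz":0,"hand":0},{"dx":-58,"dy":20,"dz":0,"wx":0,"wy":0,"wz":0,"hand":0},{"dx":-58,"dy":20,"dz":0,"wx":0,"wy":0,"wz":0,"hand":0},{"dx":-58,"dy":20,"dz":0,"wx":0,"wy":0,"wz":0,"hand":0},{"dx":-58,"dy":20,"dz":0,"wx":0,"wy":0,"wz":0,"hand":0},{"dx":-58,"dy":20,"dz":0,"wx":0,"wy":0,"wz":0,"hand":0},{"dx":-58,"dy":20,"dz":0,"wx":0,"wy":0,"wz":0,"hand":0}]'
python3 -m crank '[{"dx":-35,"dy":11.6,"dz":0,"wx":0,"wy":0,"wz":0,"hand":0},{"dx":0,"dy":0,"dz":0,"wx":0,"wy":0,"wz":10,"hand":0},{"dx":0,"dy":0,"dz":0,"wx":0,"wy":0,"wz":10.7,"hand":0},{"dx":0,"dy":0,"dz":0,"wx":0,"wy":0,"wz":10.7,"hand":0},{"dx":0,"dy":0,"dz":0,"wx":0,"wy":0,"wz":10.7,"hand":0},{"dx":0,"dy":0,"dz":0,"wx":0,"wy":0,"wz":10.7,"hand":0},{"dx":0,"dy":0,"dz":0,"wx":0,"wy":0,"wz":10.7,"hand":0},{"dx":0,"dy":0,"dz":0,"wx":0,"wy":0,"wz":10.7,"hand":0},{"dx":0,"dy":0,"dz":0,"wx":0,"wy":0,"wz":10.7,"hand":0},{"dx":0,"dy":0,"dz":0,"wx":0,"wy":0,"wz":10.7,"hand":0}]'
python3 -m crank '[{"dx":0,"dy":0,"dz":0,"wx":0,"wy":0,"wz":7,"hand":0},{"dx":0,"dy":0,"dz":0,"wx":0,"wy":0,"wz":0,"hand":0},{"dx":0,"dy":0,"dz":0,"wx":0,"wy":0,"wz":0,"hand":0}]'
python3 - <<'E'
from h import *
s,im=snap('wrist','D1'); togo((.3794,.2472,.0145),173.55)
E
```

```text
time_s: 50.95
tcp_pos: [0.3914, 0.2153, 0.1497]
eef_rot: [180.0, 0.0, -83.8]
contact_force: [0.8, 1.0, -1.9]
gripper_width: 0.0115
time_s: 52.2
tcp_pos: [0.3772, 0.247, 0.1493]
eef_rot: [-180.0, -0.0, -179.8]
contact_force: [-0.3, 0.4, -1.1]
gripper_width: 0.0116
time_s: 52.58
tcp_pos: [0.3775, 0.2473, 0.1496]
eef_rot: [-180.0, -0.0, 173.7]
contact_force: [0.7, -0.1, -1.1]
gripper_width: 0.0116
TOGO d [ -1.9   0.  135.2] w [-0.01 -0.01  0.13]
```

View pics/D1.png

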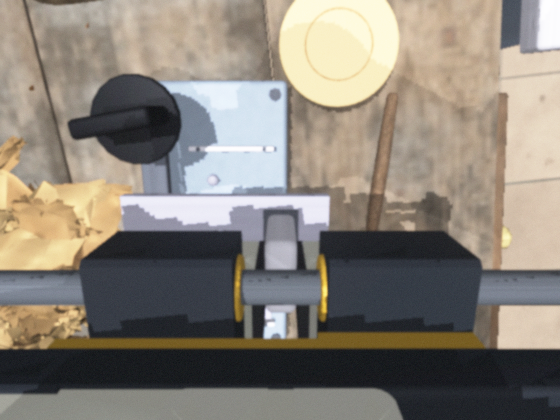

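```bash
python3 -m crank '[{"dx":-1.9,"dy":0,"dz":30,"wx":0,"wy":0,"wz":0.1,"hand":0},{"dx":0,"dy":0,"dz":40,"wx":0,"wy":0,"wz":0,"hand":0},{"dx":0,"dy":0,"dz":40,"wx":0,"wy":0,"wz":0,"hand":0},{"dx":0,"dy":0,"dz":20,"wx":0,"wy":0,"wz":0,"hand":0},{"dx":0,"dy":0,"dz":4,"wx":0,"wy":0,"wz":0,"hand":0},{"dx":0,"dy":0,"dz":0,"wx":0,"wy":0,"wz":0,"hand":0},{"dx":0,"dy":0,"dz":0,"wx":0,"wy":0,"wz":0,"hand":0}]'
python3 - <<'E'
from h import *
s,im=snap('wrist','E1'); togo((.3794,.2472,.0142),173.55);snap('scene','E1s',4,(210,180,350,280))
E
```

```text
time_s: 53.5
tcp_pos: [0.3801, 0.2481, 0.0168]
eef_rot: [179.9, 0.1, 173.5]
contact_force: [0.5, 0.5, -0.7]
gripper_width: 0.0117
TOGO d [ 0.5 -0.9  2.6] w [ 0.1   0.06 -0.07]
```

View pics/E1.png

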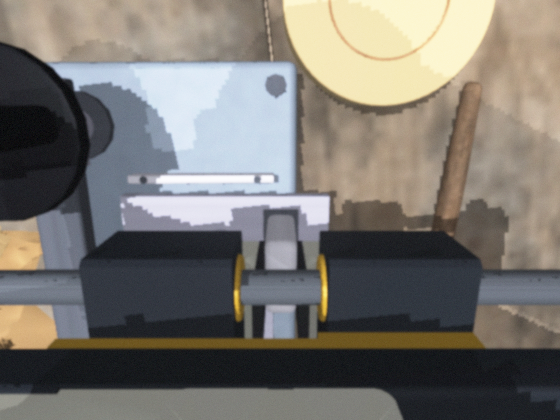

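View pics/E1s.png

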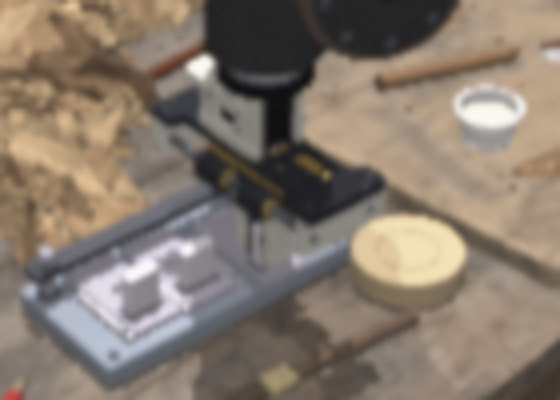

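```bash
python3 -m crank '[{"dx":0.3,"dy":-0.7,"dz":2.6,"wx":0,"wy":0,"wz":0,"hand":0},{"dx":0,"dy":0,"dz":0,"wx":0,"wy":0,"wz":0,"hand":0},{"dx":-9,"dy":0,"dz":0,"wx":0,"wy":0,"wz":0,"hand":0},{"dx":-9,"dy":0,"dz":0,"wx":0,"wy":0,"wz":0,"hand":0},{"dx":-9,"dy":0,"dz":0,"wx":0,"wy":0,"wz":0,"hand":0},{"dx":0,"dy":0,"dz":0,"wx":0,"wy":0,"wz":0,"hand":0},{"dx":0,"dy":0,"dz":0,"wx":0,"wy":0,"wz":0,"hand":0}]'
python3 - <<'E'
from h import *
togo((.4062,.2442,.0050),173.55)
E
```

```text
time_s: 54.48
tcp_pos: [0.4059, 0.2433, 0.013]
eef_rot: [-180.0, -0.0, 173.4]
contact_force: [-0.1, 0.1, -0.2]
gripper_width: 0.0119
TOGO d [-0.2  0.9  8. ] w [-0.02 -0.02 -0.13]
```

```bash
python3 -m crank '[{"dx":-0.2,"dy":0.7,"dz":0,"wx":0,"wy":0,"wz":0,"hand":0},{"dx":0,"dy":0,"dz":3,"wx":0,"wy":0,"wz":0,"hand":0},{"dx":0,"dy":0,"dz":2,"wx":0,"wy":0,"wz":0,"hand":0},{"dx":0,"dy":0,"dz":2,"wx":0,"wy":0,"wz":0,"hand":0},{"dx":0,"dy":0,"dz":1.2,"wx":0,"wy":0,"wz":0,"hand":0},{"dx":0,"dy":0,"dz":0,"wx":0,"wy":0,"wz":0,"hand":0},{"dx":0,"dy":0,"dz":0,"wx":0,"wy":0,"wz":0,"hand":0}]'
```

```text
time_s: 55.35
tcp_pos: [0.4063, 0.2443, 0.005]
eef_rot: [180.0, 0.0, 173.5]
contact_force: [0.1, -0.4, -1.7]
gripper_width: 0.0118
```

```bash
python3 -m crank '[{"dx":0,"dy":0,"dz":0.6,"wx":0,"wy":0,"wz":0,"hand":0},{"dx":0,"dy":0,"dz":0,"wx":0,"wy":0,"wz":0,"hand":35},{"dx":0,"dy":0,"dz":0,"wx":0,"wy":0,"wz":0,"hand":35},{"dx":0,"dy":0,"dz":0,"wx":0,"wy":0,"wz":0,"hand":35},{"dx":0,"dy":0,"dz":-20,"wx":0,"wy":0,"wz":0,"hand":35},{"dx":0,"dy":0,"dz":-40,"wx":0,"wy":0,"wz":0,"hand":35},{"dx":0,"dy":0,"dz":-50,"wx":0,"wy":0,"wz":0,"hand":35},{"dx":0,"dy":50,"dz":-35,"wx":0,"wy":0,"wz":0,"hand":35},{"dx":0,"dy":0,"dz":0,"wx":0,"wy":0,"wz":0,"hand":35},{"dx":0,"dy":0,"dz":0,"wx":0,"wy":0,"wz":0,"hand":35}]'
python3 - <<'E'
from h import *
s,im=snap('wrist','F1')
togo((.4686,.1791,.16),-84); print(Ro.from_euler('xyz',[180,0,-84],degrees=True).as_matrix().T@(np.array([.4686,.1791,.15])-s['tcp_pos'])*1e3)
cv2.imwrite('pics/F2.png',cv2.resize(im[30:240,60:360],None,fx=2.6,fy=2.6,interpolation=2))
E
```

```text
time_s: 56.6
tcp_pos: [0.4114, 0.2936, 0.1489]
eef_rot: [-180.0, -0.0, 173.5]
contact_force: [0.1, -1.2, -0.5]
gripper_width: 0.031
TOGO d [ -69.9 -106.7  -11.4] w [  -0.     -0.12 -102.55]
[119.87677725 -44.88339193  -1.13556363]
```

View pics/F2.png

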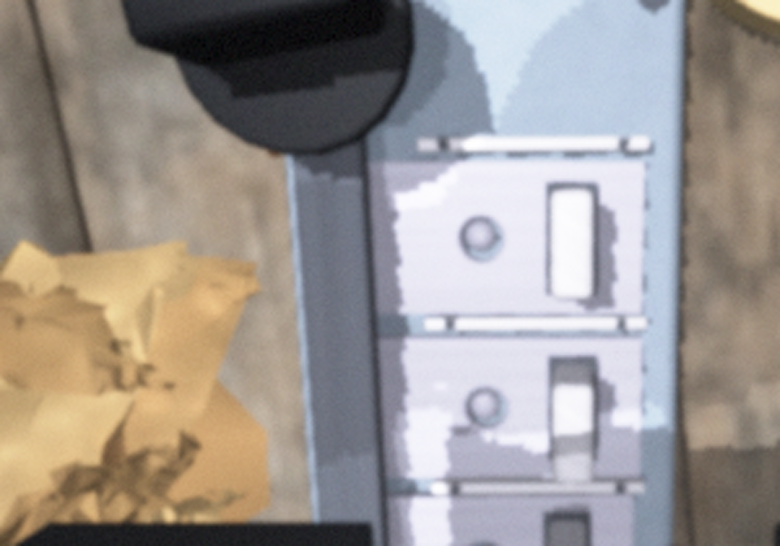

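```bash
python3 -m crank '[{"dx":0,"dy":0,"dz":-5,"wx":0,"wy":0,"wz":-10.2,"hand":45},{"dx":0,"dy":0,"dz":-5,"wx":0,"wy":0,"wz":-10.2,"hand":45},{"dx":0,"dy":0,"dz":-5,"wx":0,"wy":0,"wz":-10.2,"hand":45},{"dx":0,"dy":0,"dz":-5,"wx":0,"wy":0,"wz":-10.2,"hand":45},{"dx":0,"dy":0,"dz":-5,"wx":0,"wy":0,"wz":-10.2,"hand":45},{"dx":0,"dy":0,"dz":-5,"wx":0,"wy":0,"wz":-10.2,"hand":45},{"dx":0,"dy":0,"dz":-5,"wx":0,"wy":0,"wz":-10.2,"hand":45},{"dx":0,"dy":0,"dz":-5,"wx":0,"wy":0,"wz":-10.2,"hand":45},{"dx":0,"dy":0,"dz":0,"wx":0,"wy":0,"wz":-10.2,"hand":45},{"dx":0,"dy":0,"dz":0,"wx":0,"wy":0,"wz":-10.7,"hand":45}]'
python3 -m crank '[{"dx":40,"dy":-8,"dz":0,"wx":0,"wy":0,"wz":0,"hand":45},{"dx":40,"dy":-8,"dz":0,"wx":0,"wy":0,"wz":0,"hand":45},{"dx":40,"dy":-8,"dz":0,"wx":0,"wy":0,"wz":0,"hand":45},{"dx":0,"dy":0,"dz":0,"wx":0,"wy":0,"wz":0,"hand":45},{"dx":0,"dy":0,"dz":0,"wx":0,"wy":0,"wz":0,"hand":45},{"dx":0,"dy":0,"dz":0,"wx":0,"wy":0,"wz":0,"hand":45}]'
python3 - <<'E'
from h import *
s,im=snap('wrist','G1'); print(s['tcp_pos'],s['eef_rot']); togo((.4686,.1791,.0644),-84.4)
cv2.imwrite('pics/G2.png',cv2.resize(im[100:240,200:360],None,fx=4.5,fy=4.5,interpolation=2))
E
```

```text
time_s: 57.9
tcp_pos: [0.4115, 0.2927, 0.1883]
eef_rot: [179.9, -0.1, -83.7]
contact_force: [0.9, -0.2, 0.2]
gripper_width: 0.0395
time_s: 58.65
tcp_pos: [0.448, 0.1775, 0.1891]
eef_rot: [180.0, -0.0, -84.0]
contact_force: [-0.1, -0.1, 0.3]
gripper_width: 0.0393
[0.44802259 0.1774605  0.18907517] [ 1.79971740e+02 -1.85682821e-02 -8.40106102e+01]
TOGO d [  0.6 -20.6 124.7] w [ 0.02 -0.02  0.41]
```

View pics/G2.png

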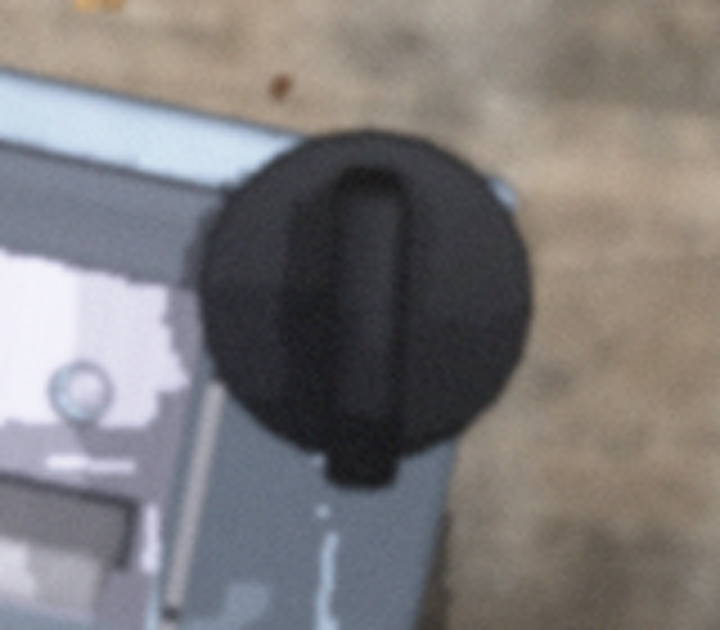

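```bash
python3 -m crank '[{"dx":0.3,"dy":-20.6,"dz":20,"wx":0,"wy":0,"wz":1,"hand":45},{"dx":0,"dy":0,"dz":30,"wx":0,"wy":0,"wz":0,"hand":45},{"dx":0,"dy":0,"dz":25,"wx":0,"wy":0,"wz":0,"hand":45},{"dx":0,"dy":0,"dz":0,"wx":0,"wy":0,"wz":0,"hand":45},{"dx":0,"dy":0,"dz":0,"wx":0,"wy":0,"wz":0,"hand":45}]'
python3 - <<'E'
from h import *
s,im=snap('wrist','H1'); togo((.4686,.1791,.0644),-84.9)
E
```

```text
time_s: 59.32
tcp_pos: [0.4693, 0.1797, 0.1153]
eef_rot: [-179.9, 0.0, -85.0]
contact_force: [-0.2, -0.3, -0.5]
gripper_width: 0.0394
TOGO d [ 0.6  1.  51.2] w [-0.09  0.04 -0.09]
```

View pics/H1.png

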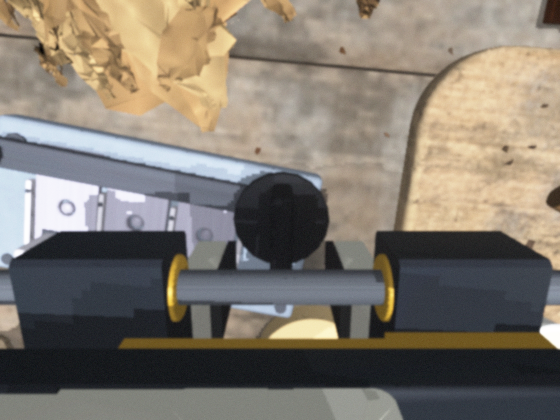

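```bash
python3 -m crank '[{"dx":0.4,"dy":0.5,"dz":20,"wx":0,"wy":0,"wz":0,"hand":45},{"dx":0,"dy":0,"dz":20,"wx":0,"wy":0,"wz":0,"hand":45},{"dx":0,"dy":0,"dz":9,"wx":0,"wy":0,"wz":0,"hand":45},{"dx":0,"dy":0,"dz":0,"wx":0,"wy":0,"wz":0,"hand":45},{"dx":0,"dy":0,"dz":0,"wx":0,"wy":0,"wz":0,"hand":0},{"dx":0,"dy":0,"dz":0,"wx":0,"wy":0,"wz":0,"hand":0},{"dx":0,"dy":0,"dz":0,"wx":0,"wy":0,"wz":0,"hand":0},{"dx":0,"dy":0,"dz":0,"wx":0,"wy":0,"wz":0,"hand":0},{"dx":0,"dy":0,"dz":0,"wx":0,"wy":0,"wz":0,"hand":0},{"dx":0,"dy":0,"dz":0,"wx":0,"wy":0,"wz":0,"hand":0}]' 50
python3 -c "
from h import *
print(get_state()['moment'])"
```

```text
time_s: 60.62
tcp_pos: [0.4686, 0.1789, 0.0657]
eef_rot: [-180.0, 0.0, -85.0]
contact_force: [-0.9, 2.6, 4.3]
gripper_width: 0.0116
[ 0.85234294  0.63931334 -0.00504767]
```

```bash
python3 -m crank '[{"dx":0,"dy":0,"dz":0,"wx":0,"wy":0,"wz":6,"hand":0},{"dx":0,"dy":0,"dz":0,"wx":0,"wy":0,"wz":9,"hand":0},{"dx":0,"dy":0,"dz":0,"wx":0,"wy":0,"wz":9,"hand":0},{"dx":0,"dy":0,"dz":0,"wx":0,"wy":0,"wz":9,"hand":0},{"dx":0,"dy":0,"dz":0,"wx":0,"wy":0,"wz":9,"hand":0},{"dx":0,"dy":0,"dz":0,"wx":0,"wy":0,"wz":9,"hand":0},{"dx":0,"dy":0,"dz":0,"wx":0,"wy":0,"wz":9,"hand":0},{"dx":0,"dy":0,"dz":0,"wx":0,"wy":0,"wz":0,"hand":0},{"dx":0,"dy":0,"dz":0,"wx":0,"wy":0,"wz":0,"hand":0}]'
python3 -c "
from h import *
print(get_state()['moment'])"
```

```text
time_s: 61.75
tcp_pos: [0.4684, 0.1786, 0.0657]
eef_rot: [-180.0, 0.0, -145.0]
contact_force: [-2.2, 0.5, 5.7]
gripper_width: 0.0118
[ 0.55082699  0.92476527 -0.0239178 ]
```

```bash
python3 -m crank '[{"dx":0,"dy":0,"dz":0,"wx":0,"wy":0,"wz":6,"hand":0},{"dx":0,"dy":0,"dz":0,"wx":0,"wy":0,"wz":6,"hand":0},{"dx":0,"dy":0,"dz":0,"wx":0,"wy":0,"wz":0,"hand":0},{"dx":0,"dy":0,"dz":0,"wx":0,"wy":0,"wz":0,"hand":0}]'
python3 -c "
from h import *
print(get_state()['moment'])"
```

```text
time_s: 62.25
tcp_pos: [0.4683, 0.1785, 0.0657]
eef_rot: [-180.0, 0.0, -157.0]
contact_force: [-2.8, 1.5, 6.1]
gripper_width: 0.0119
[ 0.59700618  1.03103517 -0.04814211]
```

```bash
python3 -m crank '[{"dx":0,"dy":0,"dz":0,"wx":0,"wy":0,"wz":6,"hand":0},{"dx":0,"dy":0,"dz":0,"wx":0,"wy":0,"wz":5,"hand":0},{"dx":0,"dy":0,"dz":0,"wx":0,"wy":0,"wz":4,"hand":0},{"dx":0,"dy":0,"dz":0,"wx":0,"wy":0,"wz":0,"hand":0},{"dx":0,"dy":0,"dz":0,"wx":0,"wy":0,"wz":0,"hand":0}]'
python3 -c "
from h import *
print(get_state()['moment'])"
python3 -m crank '[{"dx":0,"dy":0,"dz":0,"wx":0,"wy":0,"wz":3,"hand":0},{"dx":0,"dy":0,"dz":0,"wx":0,"wy":0,"wz":0,"hand":0},{"dx":0,"dy":0,"dz":0,"wx":0,"wy":0,"wz":0,"hand":0}]'
python3 -c "
from h import *
print(get_state()['moment'])"
```

```text
time_s: 62.88
tcp_pos: [0.4682, 0.1785, 0.0657]
eef_rot: [180.0, -0.0, -172.0]
contact_force: [-3.4, 0.9, 7.4]
gripper_width: 0.0118
[ 0.58159485  1.22795063 -0.00835544]
time_s: 63.25
tcp_pos: [0.4682, 0.1785, 0.0657]
eef_rot: [180.0, -0.0, -175.0]
contact_force: [-2.7, 2.1, 6.5]
gripper_width: 0.0114
[ 0.65574961  1.22909664 -0.01494741]
```

```bash
for i in 1; do python3 -m crank '[{"dx":0,"dy":0,"dz":0,"wx":0,"wy":0,"wz":3,"hand":0},{"dx":0,"dy":0,"dz":0,"wx":0,"wy":0,"wz":0,"hand":0},{"dx":0,"dy":0,"dz":0,"wx":0,"wy":0,"wz":0,"hand":0}]'; done
python3 -c "
from h import *
print(get_state()['moment'])"
python3 -m crank '[{"dx":0,"dy":0,"dz":0,"wx":0,"wy":0,"wz":3,"hand":0},{"dx":0,"dy":0,"dz":0,"wx":0,"wy":0,"wz":0,"hand":0},{"dx":0,"dy":0,"dz":0,"wx":0,"wy":0,"wz":0,"hand":0}]'
python3 -c "
from h import *
print(get_state()['moment']); snap('wrist','I1'); snap('scene','I1s',4,(210,180,350,280))"
```

```text
time_s: 63.62
tcp_pos: [0.4682, 0.1785, 0.0657]
eef_rot: [-180.0, -0.0, -178.0]
contact_force: [-4.0, 1.3, 6.3]
gripper_width: 0.0118
[ 0.71274931  1.28495638 -0.0241723 ]
time_s: 64.0
tcp_pos: [0.4681, 0.1785, 0.0657]
eef_rot: [-180.0, -0.0, 179.0]
contact_force: [-4.2, 2.2, 6.4]
gripper_width: 0.0118
[0.71665603 1.4412208  0.09458307]
```

View pics/I1s.png

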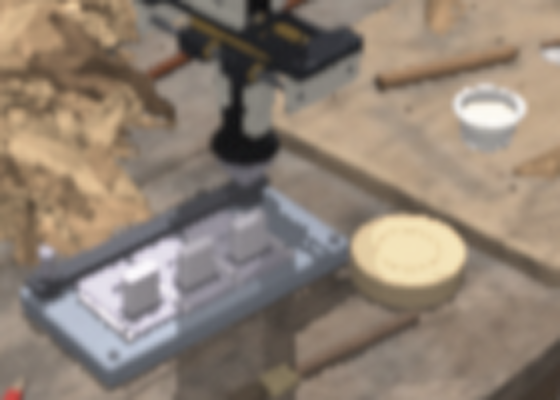

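View pics/I1.png

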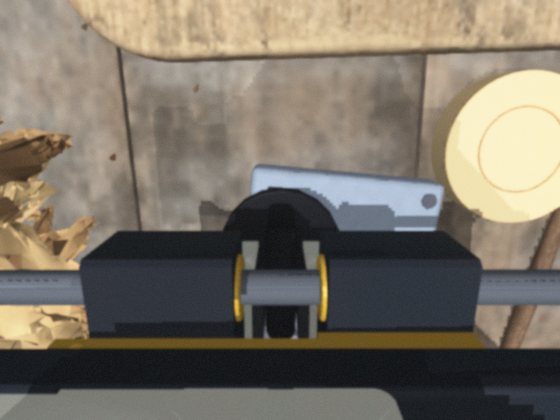

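```bash
python3 -m crank '[{"dx":0,"dy":0,"dz":0,"wx":0,"wy":0,"wz":3,"hand":0},{"dx":0,"dy":0,"dz":0,"wx":0,"wy":0,"wz":0,"hand":0},{"dx":0,"dy":0,"dz":0,"wx":0,"wy":0,"wz":0,"hand":0}]'
python3 -c "
from h import *
print(get_state()['moment'])"
python3 -m crank '[{"dx":0,"dy":0,"dz":0,"wx":0,"wy":0,"wz":3,"hand":0},{"dx":0,"dy":0,"dz":0,"wx":0,"wy":0,"wz":0,"hand":0},{"dx":0,"dy":0,"dz":0,"wx":0,"wy":0,"wz":0,"hand":0}]'
python3 -c "
from h import *
print(get_state()['moment'])"
```

```text
time_s: 64.47
tcp_pos: [0.4681, 0.1785, 0.0657]
eef_rot: [-180.0, -0.0, 176.0]
contact_force: [-4.3, 1.9, 6.3]
gripper_width: 0.0116
[0.84357068 1.52201546 0.32483637]
time_s: 64.85
tcp_pos: [0.4681, 0.1786, 0.0657]
eef_rot: [-180.0, -0.0, 173.0]
contact_force: [-3.7, 1.3, 6.4]
gripper_width: 0.0121
[0.83930435 1.50706331 0.53321538]
```

```bash
python3 -m crank '[{"dx":0,"dy":0,"dz":0,"wx":0,"wy":0,"wz":-6,"hand":0},{"dx":0,"dy":0,"dz":0,"wx":0,"wy":0,"wz":-6,"hand":0},{"dx":0,"dy":0,"dz":0,"wx":0,"wy":0,"wz":0,"hand":0},{"dx":0,"dy":0,"dz":0,"wx":0,"wy":0,"wz":0,"hand":0}]'
python3 -c "
from h import *
print(get_state()['moment'])"
python3 -m crank '[{"dx":0,"dy":0,"dz":-6,"wx":0,"wy":0,"wz":0,"hand":0},{"dx":0,"dy":0,"dz":-8,"wx":0,"wy":0,"wz":0,"hand":0},{"dx":0,"dy":0,"dz":-10,"wx":0,"wy":0,"wz":0,"hand":0},{"dx":0,"dy":0,"dz":-20,"wx":0,"wy":0,"wz":0,"hand":0},{"dx":0,"dy":0,"dz":-30,"wx":0,"wy":0,"wz":0,"hand":0},{"dx":0,"dy":0,"dz":0,"wx":0,"wy":0,"wz":0,"hand":0},{"dx":0,"dy":0,"dz":0,"wx":0,"wy":0,"wz":0,"hand":0}]'
python3 -c "
from h import *
s,im=snap('wrist','J1');  snap('scene','J1s',4,(210,170,350,270))"
```

```text
time_s: 65.35
tcp_pos: [0.4685, 0.1785, 0.0657]
eef_rot: [-180.0, 0.0, -175.1]
contact_force: [-2.2, 0.9, 5.6]
gripper_width: 0.0118
[0.36766916 0.82682708 0.09418601]
time_s: 66.22
tcp_pos: [0.468, 0.1782, 0.1393]
eef_rot: [180.0, -0.0, -175.1]
contact_force: [-0.3, 0.2, -2.4]
gripper_width: 0.0116
```

View pics/J1.png

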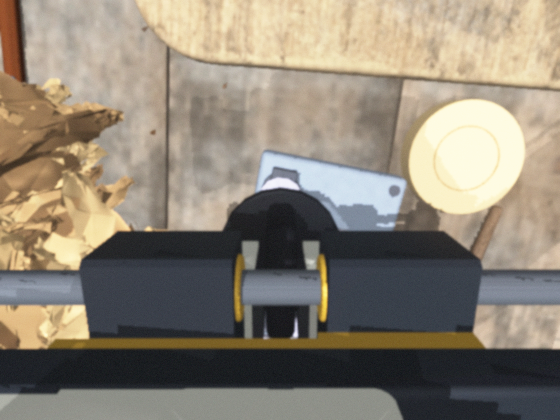

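View pics/J1s.png

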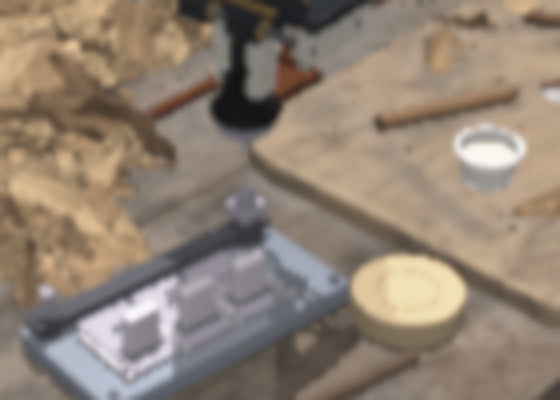

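```bash
python3 -m crank '[{"dx":0,"dy":35,"dz":-10,"wx":0,"wy":0,"wz":0,"hand":0},{"dx":0,"dy":35,"dz":-10,"wx":0,"wy":0,"wz":0,"hand":0},{"dx":0,"dy":0,"dz":0,"wx":0,"wy":0,"wz":0,"hand":0},{"dx":0,"dy":0,"dz":0,"wx":0,"wy":0,"wz":0,"hand":0}]'
python3 - <<'E'
from h import *
s,im=snap('wrist','K1'); print(s['tcp_pos'],s['eef_rot'])
p=proj('wrist',(.468,.179,.072),s); x,y=p.astype(int); print(x-40,y-40)
cv2.imwrite('pics/K2.png',cv2.resize(im[y-40:y+40,x-40:x+40],None,fx=7.5,fy=7.5,interpolation=2))
E
```

```text
time_s: 66.82
tcp_pos: [0.4617, 0.2478, 0.1585]
eef_rot: [-179.9, -0.1, -175.0]
contact_force: [-0.7, -0.3, -0.9]
gripper_width: 0.0116
[0.4617021  0.24775349 0.15846067] [-1.79931003e+02 -9.00795653e-02 -1.75024446e+02]
239 62
```

View pics/K2.png

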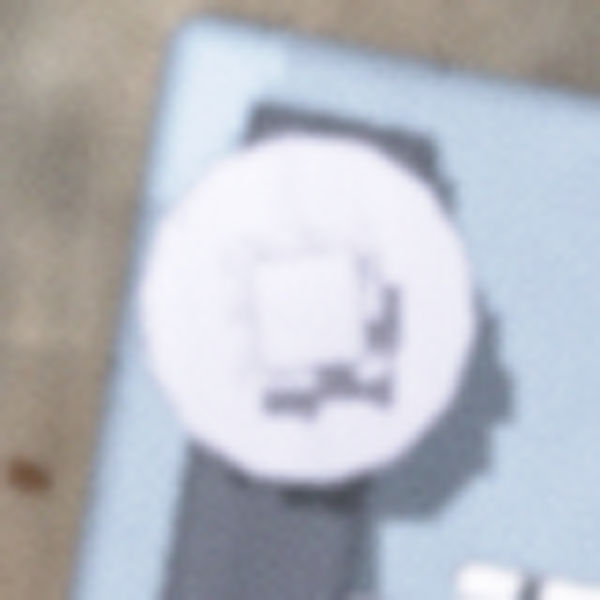

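Run:
```python
from h import *
togo((.6462,-.0415,.15),-175)
```

```text
TOGO d [-158.8 -303.8    8.7] w [-0.07 -0.08 -0.05]
```

```bash
python3 -m crank '[{"dx":-13,"dy":-24,"dz":0,"wx":0,"wy":0,"wz":0,"hand":0},{"dx":-26,"dy":-50,"dz":0,"wx":0,"wy":0,"wz":0,"hand":0},{"dx":-26,"dy":-50,"dz":0,"wx":0,"wy":0,"wz":0,"hand":0},{"dx":-26,"dy":-50,"dz":0,"wx":0,"wy":0,"wz":0,"hand":0},{"dx":-26,"dy":-50,"dz":0,"wx":0,"wy":0,"wz":0,"hand":0},{"dx":-26,"dy":-50,"dz":0,"wx":0,"wy":0,"wz":0,"hand":0},{"dx":-15.8,"dy":-29.8,"dz":0,"wx":0,"wy":0,"wz":0,"hand":0},{"dx":0,"dy":0,"dz":0,"wx":0,"wy":0,"wz":-9.5,"hand":0},{"dx":0,"dy":0,"dz":0,"wx":0,"wy":0,"wz":-9.5,"hand":0},{"dx":0,"dy":0,"dz":0,"wx":0,"wy":0,"wz":-9.5,"hand":0}]'
python3 -m crank '[{"dx":0,"dy":0,"dz":15,"wx":0,"wy":0,"wz":-9.5,"hand":0},{"dx":0,"dy":0,"dz":30,"wx":0,"wy":0,"wz":-9.5,"hand":0},{"dx":0,"dy":0,"dz":0,"wx":0,"wy":0,"wz":0,"hand":0},{"dx":0,"dy":0,"dz":0,"wx":0,"wy":0,"wz":0,"hand":0}]'
python3 - <<'E'
from h import *
s,im=snap('wrist','L1'); togo((.6462,-.0415,.0205),-127.5)
E
```

```text
time_s: 68.12
tcp_pos: [0.646, -0.042, 0.1586]
eef_rot: [180.0, -0.1, -146.3]
contact_force: [0.3, 0.2, -1.1]
gripper_width: 0.0117
time_s: 68.62
tcp_pos: [0.647, -0.0413, 0.1151]
eef_rot: [-180.0, -0.0, -127.8]
contact_force: [-0.3, 0.4, -0.7]
gripper_width: 0.0119
TOGO d [ 1.2  0.8 95.1] w [-0.07  0.04 -0.22]
```

View pics/L1.png

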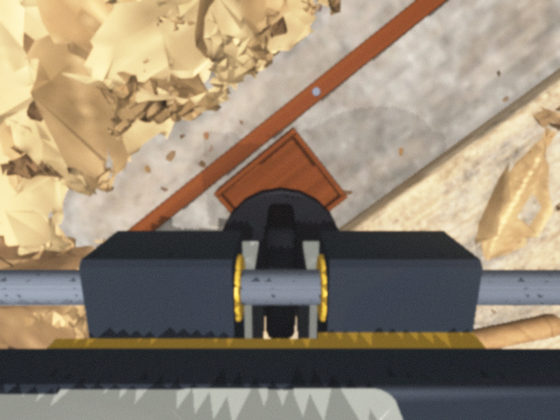

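```bash
python3 -m crank '[{"dx":1,"dy":0.5,"dz":25,"wx":0,"wy":0,"wz":0,"hand":0},{"dx":0,"dy":0,"dz":30,"wx":0,"wy":0,"wz":0,"hand":0},{"dx":0,"dy":0,"dz":20,"wx":0,"wy":0,"wz":0,"hand":0},{"dx":0,"dy":0,"dz":12,"wx":0,"wy":0,"wz":0,"hand":0},{"dx":0,"dy":0,"dz":5,"wx":0,"wy":0,"wz":0,"hand":0},{"dx":0,"dy":0,"dz":0,"wx":0,"wy":0,"wz":0,"hand":0},{"dx":0,"dy":0,"dz":0,"wx":0,"wy":0,"wz":0,"hand":0}]'; python3 -m crank '[{"dx":0,"dy":0,"dz":2,"wx":0,"wy":0,"wz":0,"hand":0},{"dx":0,"dy":0,"dz":0.5,"wx":0,"wy":0,"wz":0,"hand":0},{"dx":0,"dy":0,"dz":0,"wx":0,"wy":0,"wz":0,"hand":0},{"dx":0,"dy":0,"dz":0,"wx":0,"wy":0,"wz":0,"hand":0}]'
```

```text
time_s: 69.55
tcp_pos: [0.6464, -0.0411, 0.0234]
eef_rot: [-179.9, 0.1, -127.5]
contact_force: [-0.2, -0.2, -2.0]
gripper_width: 0.0117
time_s: 70.05
tcp_pos: [0.6458, -0.0412, 0.0199]
eef_rot: [-180.0, -0.0, -127.5]
contact_force: [-0.3, -0.8, -0.4]
gripper_width: 0.0114
```

```bash
python3 -m crank '[{"dx":0,"dy":0,"dz":0.3,"wx":0,"wy":0,"wz":0,"hand":20},{"dx":0,"dy":0,"dz":0,"wx":0,"wy":0,"wz":0,"hand":45},{"dx":0,"dy":0,"dz":0,"wx":0,"wy":0,"wz":0,"hand":45},{"dx":0,"dy":0,"dz":0,"wx":0,"wy":0,"wz":0,"hand":45},{"dx":0,"dy":0,"dz":0,"wx":0,"wy":0,"wz":0,"hand":45},{"dx":0,"dy":0,"dz":-30,"wx":0,"wy":0,"wz":0,"hand":45},{"dx":0,"dy":0,"dz":-45,"wx":0,"wy":0,"wz":0,"hand":45},{"dx":0,"dy":0,"dz":-50,"wx":0,"wy":0,"wz":0,"hand":45},{"dx":0,"dy":0,"dz":-50,"wx":0,"wy":0,"wz":0,"hand":45},{"dx":0,"dy":20,"dz":-10,"wx":0,"wy":0,"wz":0,"hand":45}]'
python3 -m crank '[{"dx":0,"dy":0,"dz":0,"wx":0,"wy":0,"wz":0,"hand":45},{"dx":0,"dy":0,"dz":0,"wx":0,"wy":0,"wz":0,"hand":45}]'
python3 - <<'E'
from h import *
s,im=snap('wrist','M1'); snap('scene','M1s',3,(180,140,380,300)); togo((.43,.30,.25),-127.5)
E
```

```text
time_s: 71.3
tcp_pos: [0.6321, -0.0292, 0.2086]
eef_rot: [-179.7, 0.2, -127.6]
contact_force: [-0.4, 0.2, 1.0]
gripper_width: 0.0392
time_s: 71.55
tcp_pos: [0.6293, -0.0289, 0.2035]
eef_rot: [179.9, -0.1, -127.5]
contact_force: [-0.0, -0.1, -0.3]
gripper_width: 0.0394
TOGO d [-139.4  358.8  -46.5] w [ 0.08 -0.1  -0.04]
```

View pics/M1.png

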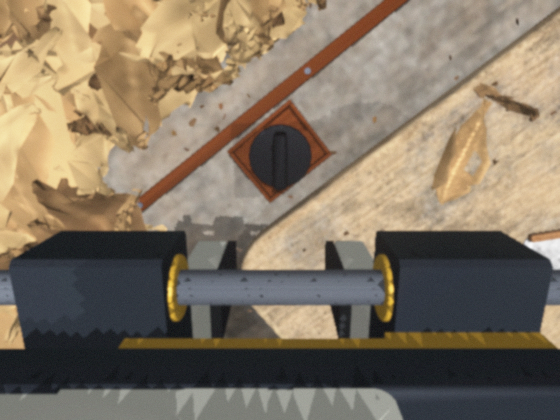

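View pics/M1s.png

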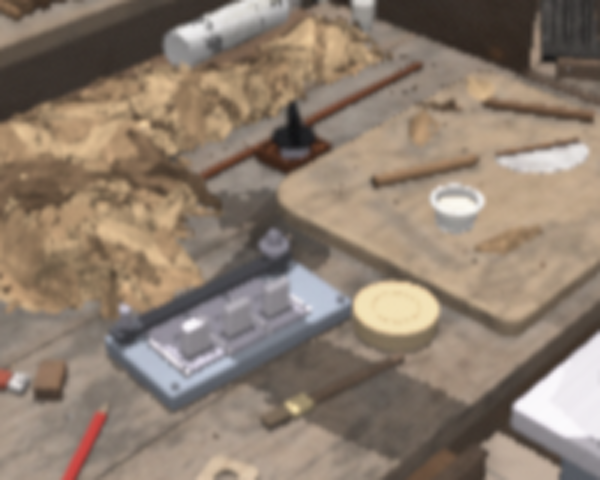

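```bash
python3 -m crank '[{"dx":-19,"dy":49,"dz":-6,"wx":0,"wy":0,"wz":0,"hand":45},{"dx":-19,"dy":49,"dz":-6,"wx":0,"wy":0,"wz":0,"hand":45},{"dx":-19,"dy":49,"dz":-6,"wx":0,"wy":0,"wz":0,"hand":45},{"dx":-19,"dy":49,"dz":-6,"wx":0,"wy":0,"wz":0,"hand":45},{"dx":-19,"dy":49,"dz":-6,"wx":0,"wy":0,"wz":0,"hand":45},{"dx":-19,"dy":49,"dz":-6,"wx":0,"wy":0,"wz":0,"hand":45},{"dx":-19,"dy":49,"dz":-6,"wx":0,"wy":0,"wz":0,"hand":45},{"dx":0,"dy":0,"dz":0,"wx":0,"wy":0,"wz":0,"hand":45},{"dx":0,"dy":0,"dz":0,"wx":0,"wy":0,"wz":0,"hand":45}]'
python3 - <<'E'
from h import *
s,im=snap('wrist','N1'); cv2.imwrite('pics/N2.png',cv2.resize(im[20:230,150:450],None,fx=2.6,fy=2.6,interpolation=2))
for d in finder.place_of('bar_mid','wrist')[:1]+finder.place_of('plate0','wrist')[:3]: print(d['conf'],d['centre'],ray('wrist',d['centre'],.022,s))
E
```

```text
time_s: 72.78
tcp_pos: [0.4389, 0.2853, 0.2458]
eef_rot: [-180.0, -0.1, -127.5]
contact_force: [0.3, -0.3, -0.4]
gripper_width: 0.0394
0.7 [267.9, 130.1] [0.47890228 0.27065324 0.022     ]
0.96 [276.4, 171.3] [0.43769415 0.29077407 0.022     ]
0.85 [236.9, 190.3] [0.44753919 0.33917391 0.022     ]
0.57 [316.6, 143.5] [0.43537529 0.23736945 0.022     ]
```

View pics/N2.png

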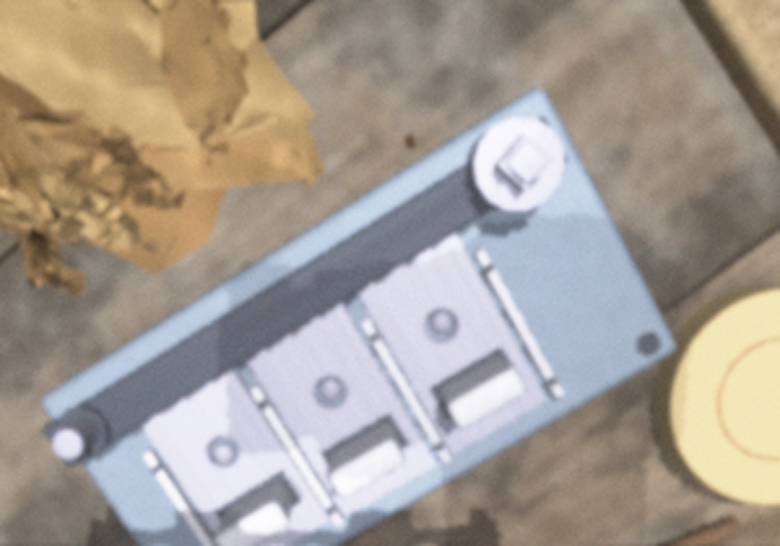

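All three plates lie flat with a pin centred in each hole. The bar is down over them and the robot touches nothing.

```bash
python3 -c "
from plant import order
print(order.close_job())"
```

```text
the job is handed in; nothing more can be done
None
```

I finished the whole job and handed it in at about 73 s on the robot's clock; no verdict was reported back.

**What I did:** I fitted the knob on the spindle and wound the bar up until the turning resistance rose at the upper stop. The three plates went into bays 2, 1 and 0, in that order, and all three were on the bench. I then wound the bar down until the resistance rose to about 0.5 N m, and put the knob back upright in its tray.

**Last checks, from the pictures:**
- **Plates:** all three lie flat with the pin visible and roughly centred in each hole.
- **Bar and spindle:** the bar is down over the plates. The spindle's square appears turned to about 10–12°, which fits the stop; I measured that by eye, to a few degrees.
- **Knob:** upright and near the middle of the tray.
- **Bystanders:** none of them appeared to have moved in the last scene picture.

**What failed or disagreed:**
- **First grasp:** the first attempt on the knob closed on nothing. By the pictures, the fingers end about 33 mm short of the reported TCP. I used that offset from then on, and every later grasp held.
- **Jig position:** separate camera fits of the jig differed by up to about 2 mm, so I took the plate positions from the pictures taken just before insertion.

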